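# Change the citrus press over from oranges to lemons

## Task

The citrus press still carries its big reamer for oranges: change it over to the small lemon reamer that is parked on the peg at the back of the wooden tray. First take the pepper mill and the spice jar, which stand in the way in front of it, out of the tray and stand both aside on the bare worktop; then swap the two reamers, so that the small one is pressed firmly down onto the press's spigot as far as it goes and the big one is parked on the tray's peg. Finally stand the mill and the jar back upright where each of them stood, and leave the timer and the measuring jug alone.

Things in the scene. Friction and masses are not known exactly. Their poses are not given: they have to be found in the camera images.
- press: Citrus press, fixed: white motor base 106 mm across under a steel dish 132 mm across (rim 92 mm high). Origin: centre of its underside on the worktop, z up. On the axis in the dish a white hub 36 mm across, flat top 98 mm high; on the hub a steel spigot 20 mm tall, tapering from 18 mm at the foot to 16 mm, 9 mm at the tip. Stands left or right on the front strip of worktop.
- tray: Low wooden tray, fixed, 150 mm (x) by 180 mm (y); rim 8 wide, 18 high; floor 8 mm above the worktop. Origin: centre of its underside on the worktop; x points away from the robot. On its floor at x = +30 mm, y = 0 stands a wooden peg 12 mm across, 17 mm tall: reamers fit over it with about 2 mm play and rest on the floor. Mill and jar stand at about x = -22 mm, y = +45 and -45 mm.
- reamer_big: Big white reamer (oranges), 60 g: upright round collar 58 mm across, 20 mm high (the grip), on it a ribbed cone, 52 mm tall in all. Origin: centre of its underside, z up the axis. Socket from below 22 mm deep, tapered, 17.6 mm wide at the mouth. Starts pressed on the press's spigot, underside about 1.5 mm above the hub; pulling it off takes up to 15 N.
- reamer_small: Small white reamer (lemons), 40 g: collar 44 mm across, 20 mm high, 42 mm tall in all, otherwise like the big one; origin likewise. Starts over the tray's peg, on the tray floor. On the press's spigot it drops loosely to about 4 mm above the hub; the last 4 mm must be pressed on against friction with 15 to 20 N until it meets the hub; friction then holds it.
- pepper_mill: Turned wooden pepper mill, 58 mm across, 170 mm tall. Origin: centre of its underside, z up. To be gripped across its body, 40 to 115 mm up (for the fingers up to 58 mm wide there). Starts in the front half of the tray, left or right.
- spice_jar: Glass spice jar with a green lid, round, 46 mm across, 106 mm tall. Origin: centre of its underside, z up. Starts in the front half of the tray, on the other side from the mill.
- timer: Red and white kitchen timer, 67 mm across, 58 mm tall, loose; leave alone. Origin: centre of its underside. Stands on the front strip of worktop (height 0, world x 0.35 to 0.47, y -0.43 to 0.43, in front of the tray and of the 56 mm high chopping board, whose front edge is at x 0.48 and right edge at y -0.07), on the side where the press is not. The rest of the strip is bare.
- jug: Clear plastic measuring jug with handle, 120 by 169 mm, 135 mm tall, loose, on the chopping board; leave alone. Origin: centre of its underside.
There are look-alikes about, which are no part of the job. Leave any blue or turquoise look-alike of the reamer_big alone.

How it is judged (in metres and radians):
On the way, in this order (a step that is already met when the one before it is completed fails the run):
1. the pepper mill and the spice jar both stand upright and released beside the tray, out of it ((x of pepper_mill in the frame of tray above 0.105 m or x of pepper_mill in the frame of tray below -0.105 m or y of pepper_mill in the frame of tray above 0.12 m or y of pepper_mill in the frame of tray below -0.12 m) and angle between each of pepper_mill, spice_jar's own z axis and vertical below 0.09 rad and linear speed of each of pepper_mill, spice_jar below 0.03 m/s and contact force between the fingers and pepper_mill below 0.3 N and (x of spice_jar in the frame of tray above 0.105 m or x of spice_jar in the frame of tray below -0.105 m or y of spice_jar in the frame of tray above 0.12 m or y of spice_jar in the frame of tray below -0.12 m) and contact force between the fingers and spice_jar below 0.3 N), for 0.2 s.
2. the small reamer is pressed home on the press and the big one stands on the tray's peg (horizontal distance between reamer_small and press below 0.004 m and z of reamer_small in the frame of press below 0.1002 m and angle between each of reamer_small, reamer_big's own z axis and vertical below 0.06 rad and x of reamer_big in the frame of tray between 0.024 and 0.036 m and y of reamer_big in the frame of tray between -0.006 and 0.006 m and z of reamer_big in the frame of tray below 0.011 m), for 0.2 s.
At the end, for the whole second after the job is handed in: Small reamer upright on the press, axis within 4 mm of the spigot's, underside within 2.2 mm of the hub; big reamer upright on the tray's peg, within 6 mm, down on the floor; mill and jar upright within 15 mm of where each started; timer and jug within 30 mm of their starts; all at rest (all of step 2 and distance of each of pepper_mill, spice_jar from where it was at the start of the episode below 0.015 m and angle between each of pepper_mill, spice_jar's own z axis and vertical below 0.09 rad and linear speed of each of pepper_mill, spice_jar, reamer_big, reamer_small below 0.02 m/s and distance of each of timer, jug from where it was at the start of the episode below 0.03 m); the robot touches nothing.
It fails at once if the pepper mill or the spice jar is knocked over (angle between any of pepper_mill, spice_jar's own z axis and vertical above 0.7 rad).
It fails at once if the timer or the jug is disturbed (distance of any of timer, jug from where it was at the start of the episode above 0.03 m).
It also fails if it takes over 147 s, if anything falls off the work surface, if the arm or the gripper's body presses on something with over 40 N, if the wrist force passes 120 N, or if a joint passes its speed limit or range.

## Robot

A 7-joint arm with a two-finger parallel gripper is mounted at the origin on a cart in front of the work surface, level with it; the furniture and walls round the work are solid. World frame = base frame: x ahead of the robot, y to its left, z up, the work surface at z = 0. Lengths are in m, angles in degrees, forces in N, time in s.
With the tool pointing down it reaches from about 0.35 to 0.9 m from the base axis. Payload 7.2 kg.
Tool frame: the origin (TCP) lies on the front face of the gripper's body, between the roots of the fingers; the fingertips stand 80 mm ahead of it and the grasp point (between the pads) lies 61 mm ahead of it; x points along the fingers, y is the direction in which the jaws open and shut, and the axes are right-handed (so a half turn about x gives the same grasp; the last joint's range is limited). The gripper opens to 88 mm and grips with 3 to 60 N. Pads are 20 mm wide; open, the fingers measure 115 mm over their backs; the gripper's body (75 mm by 178 mm) begins 61 mm behind the grasp point.
Start: joints at [66.853, 23.554, -0.728, 91.456, 0.321, 64.991, -4.71], TCP at [0.206, -0.59, 0.303] pointing down, gripper open.
Joint ranges: [-169.25, 169.25], [-16.82, 113.86], [-84.01, 82.57], [7.8, 145.47], [-59.2, 239.2], [7.22, 106.19], [-163.78, 163.78]. Speed limits (degrees/s): [136.94, 136.94, 172.46, 172.46, 180, 180, 180].

## Interface

Orientations are given as a 3x3 rotation matrix whose columns are the frame's x, y, z axes.
In Python, from workcell import manip gives the robot as it stands. The module is installed in compiled form; this text tells all that it offers.
- The arm moves only by the shell command python3 -m creep 'ROWS' [FORCE]. ROWS is JSON, a list of rows, each an object of numbers: "ax", "ay", "az": the turn, a rotation vector about the tool's x, y, z in rad; "x", "y", "z": the shift along the tool's x, y, z in m; "gripper": the gripper command: -1 is fully open, 1 is shut, values between are in proportion. A call has 1 to 20 rows; each row is the pose to reach, as a shift and turn from the pose commanded when the call began, along the tool's axes at that moment; what a row does not reach only later rows make up. A row lasts 1/10 s, in which the tool goes at most 50 mm and 8.59 degrees, less where a joint would pass 70% of its speed; a pose out of reach is approached as far as the arm can. A call with a gripper value outside its range is refused whole. The fingers move at their own pace and stop on an object; FORCE is the grip in N (left out, the last holds). Time passes only in rows, so rows that repeat a pose let the fingers close. It gives the time, the measured TCP pose, the force and the opening at its end, in the units of the state.
- manip.state(): the state, without advancing time (a new reading comes with each control period).
- manip.capture(name): name is "side" or "top"; returns (picture, depth): 480x640x3 uint8, red, green, blue; 480x640 float32, m along the optical axis (not along the pixel's ray), 0 where there is no reading.
- manip.camera_params(name): a dict with "camera_matrix" (3x3 intrinsics, pixels), "R" (3x3) and "t" (3): a world point X has camera coordinates R X + t. Camera axes: x right, y down, z forward; pixel columns grow to the right and rows downward; lengths in m; the calibration is good to about 2 mm. A picture is of the moment at which its call begins. camera_params takes no time and is no camera call.
- manip.close_job(): hands the job in, once; it reports no verdict.
The state is a dict: "time_s": time; "qpos": joint angles; "dq": joint speeds; "joint_efforts": joint torques, N m; "tcp_pos": TCP position; "eef_rot": TCP orientation; "ft_force": force on the tool from outside, world axes, zero at the start; "moment": the same for the moment, N m; "gripper_width": finger opening in m.
Only numpy, scipy, OpenCV 4.12 (cv2) and the standard library are available. Lean on these libraries where they do the work, as an engineer would, in place of code of your own. Each camera call takes 0.05 s, during which the arm holds its last target. There are 200 camera calls.

## Working session

There is one attempt and no reset: what is moved stays moved. The work goes in short steps, Python scripts to look and compute and a shell command to move; the robot and the scene stay as the last step left them, time stands still between calls to the robot, and variables do not carry over. Pictures are saved under pics/ and viewed, about 12 in all and at most 16, crops included, and the job is handed in when it is done.

```bash
mkdir -p pics; cat > h.py <<'E'
from workcell import manip
import numpy as np, cv2
def snap(n):
    p,d=manip.capture(n); np.savez(f'{n}.npz',p=p,d=d); return p,d
def cloud(n):
    z=np.load(f'{n}.npz'); d=z['d']; c=manip.camera_params(n); K=np.array(c['camera_matrix']);R=np.array(c['R']);t=np.array(c['t'])
    v,u=np.mgrid[:480,:640]; P=np.stack([(u-K[0,2])*d/K[0,0],(v-K[1,2])*d/K[1,1],d],-1)
    W=(P-t)@R; W[d==0]=np.nan; return z['p'],W
def save(name,img): cv2.imwrite(f'pics/{name}.png',img[...,::-1])
E
python3 - <<'E'
from h import *
for n in('top','side'):
    p,d=snap(n); save(n+'0',p)
    c=manip.camera_params(n); print(n,np.round(c['camera_matrix'],1).tolist(),np.round(c['R'],3).tolist(),np.round(c['t'],3))
s=manip.state(); print({k:np.round(v,3).tolist() for k,v in s.items()})
E
```

```text
top [[570.7, 0.0, 324.2], [0.0, 570.7, 240.7], [0.0, 0.0, 1.0]] [[-0.027, -1.0, -0.006], [-0.994, 0.027, -0.103], [0.103, 0.004, -0.995]] [0.043 0.518 1.322]
side [[562.6, 0.0, 324.0], [0.0, 562.6, 239.8], [0.0, 0.0, 1.0]] [[-0.996, -0.09, -0.002], [-0.063, 0.71, -0.702], [0.064, -0.699, -0.712]] [0.509 0.065 1.734]
{'time_s': 0.1, 'qpos': [66.853, 23.595, -0.729, 91.498, 0.319, 64.991, -4.71], 'dq': [-0.028, -0.161, 0.085, 0.016, 0.006, -0.057, 0.064], 'joint_efforts': [0.003, -58.91, 0.644, -29.171, -0.054, 0.014, 0.0], 'tcp_pos': [0.206, -0.59, 0.302], 'eef_rot': [[-0.001, 0.33, -0.944], [0.001, -0.944, -0.33], [-1.0, -0.001, 0.0]], 'ft_force': [0.194, -0.175, -0.003], 'moment': [-0.039, -0.005, -0.018], 'gripper_width': 0.088}
```

View pics/top0.png

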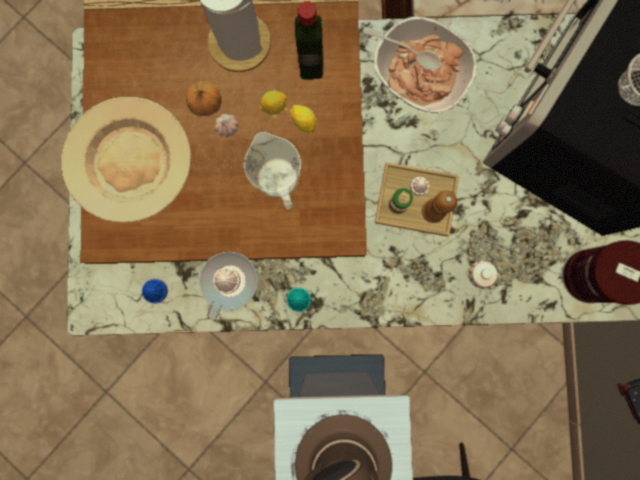

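View pics/side0.png

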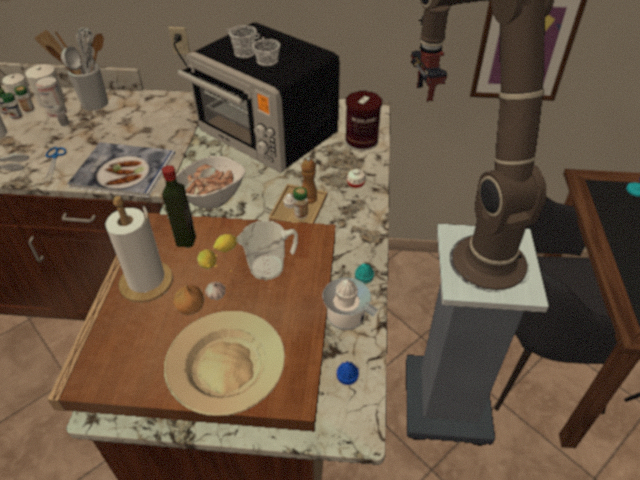

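Top picture: the press with the big reamer is at (229,282), the tray at (418,200) with the jar (400,199), mill (439,206) and small reamer (420,185), and the timer at (484,273). The look-alikes are blue at (154,291) and turquoise at (299,299), plus a white garlic bulb at (227,125) on the board. Next I'll enlarge and measure.

```bash
python3 - <<'E'
from h import *
p,W=cloud('top')
a=cv2.resize(p[150:250,365:475],None,fx=5,fy=5,interpolation=cv2.INTER_CUBIC)
b=cv2.resize(p[240:330,185:325],None,fx=4,fy=4,interpolation=cv2.INTER_CUBIC)
im=np.zeros((500+0,550,3),np.uint8); im[:500]=a
save('crop_tray',im); save('crop_press',b)
def show(n,name,c,r,zmin,zmax):
    p,W=cloud(n); m=(np.hypot(W[...,0]-c[0],W[...,1]-c[1])<r)&(W[...,2]>zmin)&(W[...,2]<zmax)
    Q=W[m]; 
    if len(Q)<5: print(n,name,'few');return
    uv,_=cv2.minEnclosingCircle(Q[:,:2].astype(np.float32)); 
    print(n,name,len(Q),'mean',Q.mean(0).round(4),'encl',np.round(uv,4),round(_,4),'zmax',Q[:,2].max().round(4))
for nm,(u,v) in dict(press=(229,281),jar=(402,197),mill=(445,200),small=(420,185),timer=(484,272),blue=(154,290),teal=(299,299),tray=(420,222),strip=(350,290)).items(): print(nm,W[v,u].round(4))
np.set_printoptions(suppress=True)
E
```

```text
press [0.4251 0.2346 0.1457]
jar [ 0.603  -0.1475  0.1116]
mill [ 0.5851 -0.2325  0.1609]
small [ 0.6416 -0.1996  0.0481]
timer [ 0.4331 -0.3351  0.0591]
blue [0.4128 0.4258 0.0457]
teal [0.383  0.0901 0.055 ]
tray [ 0.5591 -0.202   0.0101]
strip [ 0.4013 -0.0294  0.0012]
```

View pics/crop_tray.png

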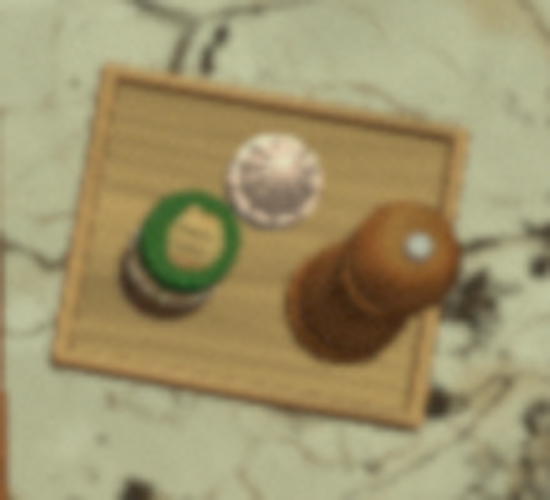

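View pics/crop_press.png

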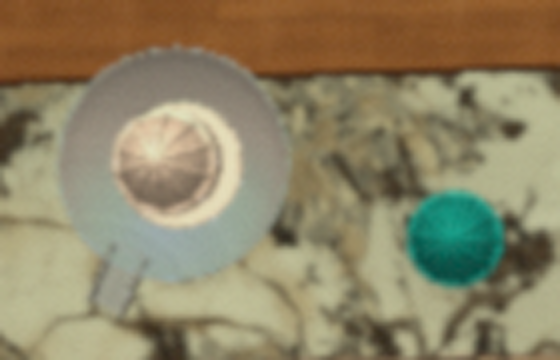

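The tray crop shows the jar lid centred at (189,241), the mill knob at (419,245) and the small reamer's collar at (275,180), with tray corners at (108,66), (467,130), (420,427) and (52,362). The press crop shows the dish centred near (175,165), the white big reamer at about (176,164), and the turquoise look-alike at (456,238), which I'll leave.

```bash
cat >> h.py <<'E'
def ray(n,u,v,z):
    c=manip.camera_params(n); K=np.array(c['camera_matrix']);R=np.array(c['R']);t=np.array(c['t'])
    o=-R.T@t; d=R.T@np.linalg.solve(K,[u,v,1.]); return o+d*(z-o[2])/d[2]
def band(n,c,r,z0,z1):
    p,W=cloud(n); m=(np.hypot(W[...,0]-c[0],W[...,1]-c[1])<r)&(W[...,2]>z0)&(W[...,2]<z1); Q=W[m]
    if len(Q)<4: return n,len(Q)
    uv,rr=cv2.minEnclosingCircle(Q[:,:2].astype(np.float32)); return n,len(Q),'mean',Q.mean(0).round(4).tolist(),'circ',np.round(uv,4).tolist(),round(rr,4)
E
python3 - <<'E'
from h import *
C=np.array([ray('top',365+a/5,150+b/5,.018) for a,b in[(108,66),(467,130),(420,427),(52,362)]])[:,:2]
c=C.mean(0); e=(C[0]-C[3]+C[1]-C[2]); print('tray',C.round(4).tolist(),c.round(4),'yaw',np.degrees(np.arctan2(e[1],e[0])).round(2),[np.linalg.norm(C[i]-C[i-1]).round(4) for i in range(4)])
print('jar',ray('top',402.8,198.2,.114),'small',ray('top',420,186,.028),'mill',ray('top',448.8,199,.178))
print('dish',ray('top',228.8,281.2,.092),'big',ray('top',229,281,.1195))
for n in('top','side'):
  print('jar lid',band(n,(.60,-.15),.04,.105,.125))
  print('mill top',band(n,(.585,-.235),.04,.12,.19))
  print('mill bod',band(n,(.575,-.235),.045,.03,.10))
  print('small',band(n,(.635,-.199),.035,.02,.06))
  print('big collar',band(n,(.424,.232),.035,.106,.122))
  print('big cone',band(n,(.424,.232),.035,.125,.16))
  print('rim',band(n,(.424,.232),.075,.085,.096))
  print('timer',band(n,(.43,-.335),.045,.01,.07))
  print('teal',band(n,(.38,.09),.045,.01,.07))
E
```

```text
tray [[0.7033, -0.1266], [0.667, -0.2979], [0.524, -0.2682], [0.56, -0.0944]] [ 0.6136 -0.1968] yaw -12.2 [np.float64(0.1468), np.float64(0.1751), np.float64(0.146), np.float64(0.1775)]
jar [ 0.59978961 -0.14887037  0.114     ] small [ 0.6432131  -0.20288713  0.028     ] mill [ 0.58409299 -0.23696853  0.178     ]
dish [0.42671333 0.24433331 0.092     ] big [0.42610968 0.23915061 0.1195    ]
jar lid ('top', 315, 'mean', [0.6023, -0.1497, 0.1118], 'circ', [0.6025, -0.1502], 0.0229)
mill top ('top', 459, 'mean', [0.5823, -0.2334, 0.1558], 'circ', [0.5857, -0.237], 0.0254)
mill bod ('top', 230, 'mean', [0.5762, -0.2234, 0.0628], 'circ', [0.5848, -0.2352], 0.0268)
small ('top', 266, 'mean', [0.6428, -0.2013, 0.0359], 'circ', [0.6358, -0.2071], 0.032)
big collar ('top', 112, 'mean', [0.4245, 0.2314, 0.1169], 'circ', [0.4287, 0.2454], 0.0291)
big cone ('top', 360, 'mean', [0.4282, 0.2429, 0.1394], 'circ', [0.429, 0.2462], 0.0255)
rim ('top', 437, 'mean', [0.4243, 0.2412, 0.0887], 'circ', [0.426, 0.2476], 0.0687)
timer ('top', 651, 'mean', [0.429, -0.3374, 0.0407], 'circ', [0.4293, -0.3424],
[... 204 characters left out ...]
 233, 'mean', [0.5832, -0.2249, 0.1488], 'circ', [0.5836, -0.2312], 0.0255)
mill bod ('side', 195, 'mean', [0.5794, -0.219, 0.0675], 'circ', [0.5828, -0.2281], 0.0286)
small ('side', 98, 'mean', [0.6481, -0.1905, 0.0357], 'circ', [0.6513, -0.1934], 0.0202)
big collar ('side', 18, 'mean', [0.416, 0.2497, 0.1181], 'circ', [0.4291, 0.2478], 0.0289)
big cone ('side', 163, 'mean', [0.4273, 0.253, 0.1414], 'circ', [0.4278, 0.2502], 0.0259)
rim ('side', 286, 'mean', [0.4238, 0.2304, 0.0891], 'circ', [0.4258, 0.2466], 0.0686)
timer ('side', 267, 'mean', [0.4296, -0.3252, 0.0367], 'circ', [0.4295, -0.3354], 0.0358)
teal ('side', 279, 'mean', [0.3834, 0.1074, 0.0312], 'circ', [0.3837, 0.0991], 0.0297)
```

```bash
cat >> h.py <<'E'
from scipy.spatial.transform import Rotation as Ro
def plan(*wps):
    "wps: (x,y,zgrasp,yaw of tool y in deg); prints row values in current tool frame"
    s=manip.state(); R=np.array(s['eef_rot']); p=np.array(s['tcp_pos'])
    print('tcp',p.round(4),'yaw',np.degrees(np.arctan2(R[1,1],R[0,1])).round(1),'t',round(s['time_s'],2),'w',round(s['gripper_width'],4),'F',np.round(s['ft_force'],1),'q',np.round(s['qpos'],0))
    for x,y,z,w in wps:
        w=np.radians(w); T=np.array([[0,0,-1],[np.cos(w),np.sin(w),0],[-np.cross([0,0,1],[np.cos(w),np.sin(w),0])*-1][0:1] and [0,0,0]]) if 0 else None
        X=np.array([0,0,-1.]);Y=np.array([np.cos(w),np.sin(w),0]);T=np.stack([X,Y,np.cross(X,Y)],1)
        d=R.T@(np.array([x,y,z+.061])-p); a=Ro.from_matrix(R.T@T).as_rotvec()
        print((x,y,z),'x,y,z',d.round(4),'a',a.round(4))
E
sed -i '/if 0 else None/c\        w=np.radians(w)' h.py
python3 - <<'E'
from h import *
p,W=cloud('top'); m=(W[...,2]>.1)&(W[...,1]<-.28)&(W[...,0]>.3)&(W[...,0]<.9); Q=W[m]
for x0 in np.arange(.3,.9,.05):
    q=Q[(Q[:,0]>x0)&(Q[:,0]<=x0+.05)]
    if len(q): print(round(x0,2),'ymax',q[:,1].max().round(3),'z',q[:,2].max().round(3))
plan((.30,-.35,.242,-30),(.45,-.237,.242,-12.2),(.584,-.2367,.242,-12.2))
E
```

```text
0.35 ymax -0.535 z 0.186
0.4 ymax -0.531 z 0.187
0.45 ymax -0.54 z 0.185
0.5 ymax -0.57 z 0.288
0.55 ymax -0.496 z 0.338
0.6 ymax -0.422 z 0.343
0.65 ymax -0.355 z 0.343
0.7 ymax -0.352 z 0.396
0.75 ymax -0.37 z 0.398
0.8 ymax -0.28 z 0.343
0.85 ymax -0.306 z 0.344
tcp [ 0.2058 -0.5898  0.3019] yaw -70.8 t 0.1 w 0.0879 F [ 0.2 -0.2 -0. ] q [67. 24. -1. 91.  0. 65. -5.]
(0.3, -0.35, 0.242) x,y,z [-0.0008 -0.1954 -0.1679] a [-7.114e-01 -4.000e-04  1.400e-03]
(0.45, -0.237, 0.242) x,y,z [-0.0008 -0.2526 -0.3468] a [-1.0221e+00 -7.0000e-04  1.3000e-03]
(0.584, -0.2367, 0.242) x,y,z [-0.0008 -0.2087 -0.4734] a [-1.0221e+00 -7.0000e-04  1.3000e-03]
```

```bash
python3 -m creep '[{"y":-0.195,"z":-0.168,"ax":-0.711,"gripper":-1},{"y":-0.195,"z":-0.168,"ax":-0.711,"gripper":-1},{"y":-0.195,"z":-0.168,"ax":-0.711,"gripper":-1},{"y":-0.195,"z":-0.168,"ax":-0.711,"gripper":-1},{"y":-0.195,"z":-0.168,"ax":-0.711,"gripper":-1},{"y":-0.2526,"z":-0.3468,"ax":-1.022,"gripper":-1},{"y":-0.2526,"z":-0.3468,"ax":-1.022,"gripper":-1},{"y":-0.2526,"z":-0.3468,"ax":-1.022,"gripper":-1},{"y":-0.2526,"z":-0.3468,"ax":-1.022,"gripper":-1},{"y":-0.2087,"z":-0.4734,"ax":-1.022,"gripper":-1},{"y":-0.2087,"z":-0.4734,"ax":-1.022,"gripper":-1},{"y":-0.2087,"z":-0.4734,"ax":-1.022,"gripper":-1},{"y":-0.2087,"z":-0.4734,"ax":-1.022,"gripper":-1},{"y":-0.2087,"z":-0.4734,"ax":-1.022,"gripper":-1},{"y":-0.2087,"z":-0.4734,"ax":-1.022,"gripper":-1}]' 30; python3 -c "
from h import *
plan((.584,-.2367,.121,-12.2))"
```

```text
tcp [ 0.2058 -0.5898  0.3019] yaw -70.8 t 0.1 w 0.0879 F [ 0.2 -0.2 -0. ] q [67. 24. -1. 91.  0. 65. -5.]
(0.584, -0.2367, 0.121) x,y,z [ 0.1202 -0.2086 -0.4734] a [-1.0221e+00 -7.0000e-04  1.3000e-03]$[0]: bad value
```

```bash
python3 -m creep '[{"ax":-0.711,"ay":0,"az":0,"x":0,"y":-0.195,"z":-0.168,"gripper":-1},{"ax":-0.711,"ay":0,"az":0,"x":0,"y":-0.195,"z":-0.168,"gripper":-1},{"ax":-0.711,"ay":0,"az":0,"x":0,"y":-0.195,"z":-0.168,"gripper":-1},{"ax":-0.711,"ay":0,"az":0,"x":0,"y":-0.195,"z":-0.168,"gripper":-1},{"ax":-0.711,"ay":0,"az":0,"x":0,"y":-0.195,"z":-0.168,"gripper":-1},{"ax":-1.022,"ay":0,"az":0,"x":0,"y":-0.253,"z":-0.347,"gripper":-1},{"ax":-1.022,"ay":0,"az":0,"x":0,"y":-0.253,"z":-0.347,"gripper":-1},{"ax":-1.022,"ay":0,"az":0,"x":0,"y":-0.253,"z":-0.347,"gripper":-1},{"ax":-1.022,"ay":0,"az":0,"x":0,"y":-0.253,"z":-0.347,"gripper":-1},{"ax":-1.022,"ay":0,"az":0,"x":0,"y":-0.209,"z":-0.473,"gripper":-1},{"ax":-1.022,"ay":0,"az":0,"x":0,"y":-0.209,"z":-0.473,"gripper":-1},{"ax":-1.022,"ay":0,"az":0,"x":0,"y":-0.209,"z":-0.473,"gripper":-1},{"ax":-1.022,"ay":0,"az":0,"x":0,"y":-0.209,"z":-0.473,"gripper":-1},{"ax":-1.022,"ay":0,"az":0,"x":0,"y":-0.209,"z":-0.473,"gripper":-1}]' 30; python3 -c "
from h import *
plan((.584,-.2367,.121,-12.2))"
```

```text
time_s: 1.5
tcp_pos: [0.5835, -0.2365, 0.3014]
eef_rot: [[-0.002, 0.978, -0.211], [0.001, -0.211, -0.978], [-1.0, -0.002, -0.001]]
ft_force: [-0.3, -0.2, 0.5]
gripper_width: 0.0877
tcp [ 0.5835 -0.2365  0.3014] yaw -12.2 t 1.5 w 0.0877 F [-0.3 -0.2  0.5] q [ 34.  26. -24.  90.  11.  67.  -4.]
(0.584, -0.2367, 0.121) x,y,z [0.1194 0.0008 0.0002] a [ 0.0008 -0.0006  0.0021]
```

```bash
python3 -m creep '[{"ax":0,"ay":0,"az":0.002,"x":0.04,"y":0.001,"z":0,"gripper":-1},{"ax":0,"ay":0,"az":0.002,"x":0.08,"y":0.001,"z":0,"gripper":-1},{"ax":0,"ay":0,"az":0.002,"x":0.105,"y":0.001,"z":0,"gripper":-1},{"ax":0,"ay":0,"az":0.002,"x":0.119,"y":0.001,"z":0,"gripper":-1},{"ax":0,"ay":0,"az":0.002,"x":0.119,"y":0.001,"z":0,"gripper":-1},{"ax":0,"ay":0,"az":0.002,"x":0.119,"y":0.001,"z":0,"gripper":1},{"ax":0,"ay":0,"az":0.002,"x":0.119,"y":0.001,"z":0,"gripper":1},{"ax":0,"ay":0,"az":0.002,"x":0.119,"y":0.001,"z":0,"gripper":1},{"ax":0,"ay":0,"az":0.002,"x":0.119,"y":0.001,"z":0,"gripper":1},{"ax":0,"ay":0,"az":0.002,"x":0.119,"y":0.001,"z":0,"gripper":1},{"ax":0,"ay":0,"az":0.002,"x":0.119,"y":0.001,"z":0,"gripper":1},{"ax":0,"ay":0,"az":0.002,"x":0.119,"y":0.001,"z":0,"gripper":1}]' 30; python3 -c "
from h import *
plan((.584,-.2367,.121,-12.2))"
```

```text
time_s: 2.7
tcp_pos: [0.5847, -0.2372, 0.184]
eef_rot: [[0.002, 0.977, -0.211], [-0.001, -0.211, -0.977], [-1.0, 0.002, 0.0]]
ft_force: [-1.0, -0.8, 4.1]
gripper_width: 0.048
tcp [ 0.5847 -0.2372  0.184 ] yaw -12.2 t 2.7 w 0.048 F [-1.  -0.8  4.1] q [ 33.  33. -22.  96.  15.  54.  -6.]
(0.584, -0.2367, 0.121) x,y,z [ 0.002  -0.0008 -0.0003] a [-0.0001  0.0002 -0.0023]
```

```bash
python3 -m creep '[{"ax":0,"ay":0,"az":0,"x":-0.03,"y":0,"z":0,"gripper":1},{"ax":0,"ay":0,"az":0,"x":-0.06,"y":0,"z":0,"gripper":1},{"ax":0,"ay":0,"az":0,"x":-0.08,"y":0,"z":0,"gripper":1},{"ax":0,"ay":0,"az":0,"x":-0.08,"y":-0.03,"z":0,"gripper":1},{"ax":0,"ay":0,"az":0,"x":-0.08,"y":-0.07,"z":0,"gripper":1},{"ax":0,"ay":0,"az":0,"x":-0.08,"y":-0.11,"z":0,"gripper":1},{"ax":0,"ay":0,"az":0,"x":-0.08,"y":-0.15,"z":0,"gripper":1},{"ax":0,"ay":0,"az":0,"x":-0.08,"y":-0.17,"z":0,"gripper":1},{"ax":0,"ay":0,"az":0,"x":-0.08,"y":-0.178,"z":0,"gripper":1},{"ax":0,"ay":0,"az":0,"x":-0.08,"y":-0.178,"z":0,"gripper":1},{"ax":0,"ay":0,"az":0,"x":-0.08,"y":-0.178,"z":0,"gripper":1}]' 30; python3 -c "
from h import *
plan((.41,-.20,.115,-12.2))"
```

```text
time_s: 3.8
tcp_pos: [0.4117, -0.1997, 0.2635]
eef_rot: [[0.003, 0.977, -0.211], [-0.001, -0.211, -0.977], [-1.0, 0.003, -0.0]]
ft_force: [-0.0, 0.7, -1.4]
gripper_width: 0.0482
tcp [ 0.4117 -0.1997  0.2635] yaw -12.2 t 3.8 w 0.0482 F [-0.   0.7 -1.4] q [ 43.  12. -26. 115.   6.  54.   2.]
(0.41, -0.2, 0.115) x,y,z [ 0.0875 -0.0019  0.0007] a [ 0.0001 -0.0001 -0.0033]
```

```bash
python3 -m creep '[{"ax":0,"ay":0,"az":-0.003,"x":0.03,"y":0,"z":0,"gripper":1},{"ax":0,"ay":0,"az":-0.003,"x":0.06,"y":0,"z":0,"gripper":1},{"ax":0,"ay":0,"az":-0.003,"x":0.075,"y":0,"z":0,"gripper":1},{"ax":0,"ay":0,"az":-0.003,"x":0.082,"y":0,"z":0,"gripper":1},{"ax":0,"ay":0,"az":-0.003,"x":0.086,"y":0,"z":0,"gripper":1},{"ax":0,"ay":0,"az":-0.003,"x":0.087,"y":0,"z":0,"gripper":1},{"ax":0,"ay":0,"az":-0.003,"x":0.087,"y":0,"z":0,"gripper":1}]' 30
```

```text
time_s: 4.5
tcp_pos: [0.4113, -0.1996, 0.1768]
eef_rot: [[0.0, 0.977, -0.211], [-0.0, -0.211, -0.977], [-1.0, 0.0, 0.0]]
ft_force: [-0.1, 0.1, -0.6]
gripper_width: 0.0485
```

```bash
python3 -m creep '[{"ax":0,"ay":0,"az":0,"x":0.001,"y":0,"z":0,"gripper":1},{"ax":0,"ay":0,"az":0,"x":0.001,"y":0,"z":0,"gripper":1},{"ax":0,"ay":0,"az":0,"x":0.001,"y":0,"z":0,"gripper":0.2},{"ax":0,"ay":0,"az":0,"x":0.001,"y":0,"z":0,"gripper":-1},{"ax":0,"ay":0,"az":0,"x":0.001,"y":0,"z":0,"gripper":-1},{"ax":0,"ay":0,"az":0,"x":0.001,"y":0,"z":0,"gripper":-1},{"ax":0,"ay":0,"az":0,"x":-0.02,"y":0,"z":0,"gripper":-1},{"ax":0,"ay":0,"az":0,"x":-0.06,"y":0,"z":0,"gripper":-1},{"ax":0,"ay":0,"az":0,"x":-0.10,"y":0,"z":0,"gripper":-1},{"ax":0,"ay":0,"az":0,"x":-0.12,"y":0,"z":0,"gripper":-1},{"ax":0,"ay":0,"az":0,"x":-0.12,"y":0,"z":0,"gripper":-1}]' 30; python3 -c "
from h import *
plan((.601,-.149,.235,-12.2),(.601,-.149,.085,-12.2))"
```

```text
time_s: 5.6
tcp_pos: [0.4119, -0.1999, 0.2991]
eef_rot: [[0.004, 0.977, -0.212], [-0.003, -0.212, -0.977], [-1.0, 0.004, 0.002]]
ft_force: [-0.1, 0.1, 0.3]
gripper_width: 0.0877
tcp [ 0.4119 -0.1999  0.2991] yaw -12.2 t 5.6 w 0.0877 F [-0.1  0.1  0.3] q [ 44.   9. -26. 113.   5.  59.   3.]
(0.601, -0.149, 0.235) x,y,z [ 0.0037  0.174  -0.0898] a [-0.0003  0.0017 -0.0041]
(0.601, -0.149, 0.085) x,y,z [ 0.1537  0.1734 -0.09  ] a [-0.0003  0.0017 -0.0041]
```

```bash
python3 -m creep '[{"ax":0,"ay":0.002,"az":-0.004,"x":0,"y":0.174,"z":-0.09,"gripper":-1},{"ax":0,"ay":0.002,"az":-0.004,"x":0,"y":0.174,"z":-0.09,"gripper":-1},{"ax":0,"ay":0.002,"az":-0.004,"x":0,"y":0.174,"z":-0.09,"gripper":-1},{"ax":0,"ay":0.002,"az":-0.004,"x":0,"y":0.174,"z":-0.09,"gripper":-1},{"ax":0,"ay":0.002,"az":-0.004,"x":0,"y":0.174,"z":-0.09,"gripper":-1},{"ax":0,"ay":0.002,"az":-0.004,"x":0.05,"y":0.174,"z":-0.09,"gripper":-1},{"ax":0,"ay":0.002,"az":-0.004,"x":0.09,"y":0.174,"z":-0.09,"gripper":-1},{"ax":0,"ay":0.002,"az":-0.004,"x":0.13,"y":0.174,"z":-0.09,"gripper":-1},{"ax":0,"ay":0.002,"az":-0.004,"x":0.154,"y":0.174,"z":-0.09,"gripper":-1},{"ax":0,"ay":0.002,"az":-0.004,"x":0.154,"y":0.174,"z":-0.09,"gripper":-1},{"ax":0,"ay":0.002,"az":-0.004,"x":0.154,"y":0.174,"z":-0.09,"gripper":1},{"ax":0,"ay":0.002,"az":-0.004,"x":0.154,"y":0.174,"z":-0.09,"gripper":1},{"ax":0,"ay":0.002,"az":-0.004,"x":0.154,"y":0.174,"z":-0.09,"gripper":1},{"ax":0,"ay":0.002,"az":-0.004,"x":0.154,"y":0.174,"z":-0.09,"gripper":1},{"ax":0,"ay":0.002,"az":-0.004,"x":0.154,"y":0.174,"z":-0.09,"gripper":1},{"ax":0,"ay":0.002,"az":-0.004,"x":0.154,"y":0.174,"z":-0.09,"gripper":1},{"ax":0,"ay":0.002,"az":-0.004,"x":0.154,"y":0.174,"z":-0.09,"gripper":1}]' 30; python3 -c "
from h import *
plan((.601,-.149,.165,-12.2),(.41,-.09,.165,-12.2),(.41,-.09,.080,-12.2))"
```

```text
time_s: 7.3
tcp_pos: [0.6001, -0.1484, 0.1428]
eef_rot: [[-0.003, 0.977, -0.211], [0.003, -0.211, -0.977], [-1.0, -0.004, -0.002]]
ft_force: [-1.1, -0.3, 4.3]
gripper_width: 0.045
tcp [ 0.6001 -0.1484  0.1428] yaw -12.2 t 7.3 w 0.045 F [-1.1 -0.3  4.3] q [ 27.  35. -24.  99.  18.  50. -18.]
(0.601, -0.149, 0.165) x,y,z [-0.0832  0.0007  0.0002] a [-0.0001 -0.0018  0.0039]
(0.41, -0.09, 0.165) x,y,z [-0.0824 -0.1985 -0.0171] a [-0.0001 -0.0018  0.0039]
(0.41, -0.09, 0.08) x,y,z [ 0.0026 -0.1981 -0.0169] a [-0.0001 -0.0018  0.0039]
```

```bash
python3 -m creep '[{"ax":0,"ay":0,"az":0,"x":-0.03,"y":0,"z":0,"gripper":1},{"ax":0,"ay":0,"az":0,"x":-0.06,"y":0,"z":0,"gripper":1},{"ax":0,"ay":-0.002,"az":0.004,"x":-0.082,"y":0,"z":0,"gripper":1},{"ax":0,"ay":-0.002,"az":0.004,"x":-0.082,"y":-0.04,"z":-0.004,"gripper":1},{"ax":0,"ay":-0.002,"az":0.004,"x":-0.082,"y":-0.08,"z":-0.008,"gripper":1},{"ax":0,"ay":-0.002,"az":0.004,"x":-0.082,"y":-0.12,"z":-0.012,"gripper":1},{"ax":0,"ay":-0.002,"az":0.004,"x":-0.082,"y":-0.16,"z":-0.015,"gripper":1},{"ax":0,"ay":-0.002,"az":0.004,"x":-0.082,"y":-0.185,"z":-0.017,"gripper":1},{"ax":0,"ay":-0.002,"az":0.004,"x":-0.082,"y":-0.198,"z":-0.017,"gripper":1},{"ax":0,"ay":-0.002,"az":0.004,"x":-0.082,"y":-0.198,"z":-0.017,"gripper":1},{"ax":0,"ay":-0.002,"az":0.004,"x":-0.05,"y":-0.198,"z":-0.017,"gripper":1},{"ax":0,"ay":-0.002,"az":0.004,"x":-0.02,"y":-0.198,"z":-0.017,"gripper":1},{"ax":0,"ay":-0.002,"az":0.004,"x":-0.005,"y":-0.198,"z":-0.017,"gripper":1},{"ax":0,"ay":-0.002,"az":0.004,"x":0.003,"y":-0.198,"z":-0.017,"gripper":1},{"ax":0,"ay":-0.002,"az":0.004,"x":0.006,"y":-0.198,"z":-0.017,"gripper":1},{"ax":0,"ay":-0.002,"az":0.004,"x":0.006,"y":-0.198,"z":-0.017,"gripper":1}]' 30; python3 -c "
from h import *
plan((.41,-.09,.0738,-12.2))"
```

```text
time_s: 8.9
tcp_pos: [0.4106, -0.0898, 0.1372]
eef_rot: [[-0.001, 0.977, -0.211], [0.0, -0.211, -0.977], [-1.0, -0.001, -0.0]]
ft_force: [-0.5, 0.4, -1.0]
gripper_width: 0.0444
tcp [ 0.4106 -0.0898  0.1372] yaw -12.2 t 8.9 w 0.0444 F [-0.5  0.4 -1. ] q [ 30.  20. -28. 127.  16.  36. -22.]
(0.41, -0.09, 0.0738) x,y,z [ 0.0024 -0.0005  0.0003] a [-0.     -0.0003  0.0007]
```

```bash
python3 -m creep '[{"ax":0,"ay":0,"az":0,"x":0.001,"y":0,"z":0,"gripper":1},{"ax":0,"ay":0,"az":0,"x":0.002,"y":0,"z":0,"gripper":1},{"ax":0,"ay":0,"az":0,"x":0.003,"y":0,"z":0,"gripper":1},{"ax":0,"ay":0,"az":0,"x":0.003,"y":0,"z":0,"gripper":1}]' 30
```

```text
time_s: 9.3
tcp_pos: [0.4101, -0.09, 0.1347]
eef_rot: [[0.0, 0.977, -0.212], [-0.0, -0.212, -0.977], [-1.0, 0.0, 0.0]]
ft_force: [0.0, -0.1, 3.7]
gripper_width: 0.045
```

```bash
python3 -m creep '[{"ax":0,"ay":0,"az":0,"x":0,"y":0,"z":0,"gripper":0},{"ax":0,"ay":0,"az":0,"x":0,"y":0,"z":0,"gripper":-1},{"ax":0,"ay":0,"az":0,"x":0,"y":0,"z":0,"gripper":-1},{"ax":0,"ay":0,"az":0,"x":0,"y":0,"z":0,"gripper":-1},{"ax":0,"ay":0,"az":0,"x":-0.03,"y":0,"z":0,"gripper":-1},{"ax":0,"ay":0,"az":0,"x":-0.07,"y":0,"z":0,"gripper":-1},{"ax":0,"ay":0,"az":0,"x":-0.12,"y":0,"z":0,"gripper":-1},{"ax":0,"ay":0,"az":0,"x":-0.16,"y":0,"z":0,"gripper":-1},{"ax":0,"ay":0,"az":0,"x":-0.16,"y":0,"z":0,"gripper":-1}]' 30; python3 -c "
from h import *
plan((.428,.247,.235,77.8),(.428,.247,.113,77.8))
for n in ('top','side'):
  p,_=snap(n); save(n+'1',p)
  print('jar',band(n,(.41,-.09),.04,.09,.12),'mill',band(n,(.41,-.2),.05,.12,.18),'big',band(n,(.428,.247),.033,.105,.16))
t=cv2.resize(cloud('top')[0][130:330,180:500],(800,500)); save('t1',t)"
```

```text
time_s: 10.2
tcp_pos: [0.4121, -0.0899, 0.299]
eef_rot: [[0.007, 0.977, -0.212], [-0.003, -0.212, -0.977], [-1.0, 0.008, 0.001]]
ft_force: [0.5, -1.0, 0.1]
gripper_width: 0.0875
tcp [ 0.4121 -0.0899  0.299 ] yaw -12.2 t 10.2 w 0.0875 F [ 0.5 -1.   0.1] q [ 37.   6. -33. 117.   4.  58. -10.]
(0.428, 0.247, 0.235) x,y,z [ 0.0022 -0.0558 -0.3327] a [-1.571   0.0068 -0.0053]
(0.428, 0.247, 0.113) x,y,z [ 0.1242 -0.0567 -0.3328] a [-1.571   0.0068 -0.0053]
jar ('top', 0) mill ('top', 0) big ('top', 564, 'mean', [0.4282, 0.2427, 0.1318], 'circ', [0.4286, 0.2458], 0.0294)
jar ('side', 158, 'mean', [0.4109, -0.0837, 0.1022], 'circ', [0.4093, -0.088], 0.0272) mill ('side', 205, 'mean', [0.4119, -0.1877, 0.145], 'circ', [0.4119, -0.1939], 0.0259) big ('side', 370, 'mean', [0.4287, 0.2608, 0.1299], 'circ', [0.4293, 0.2513], 0.0289)
```

View pics/t1.png

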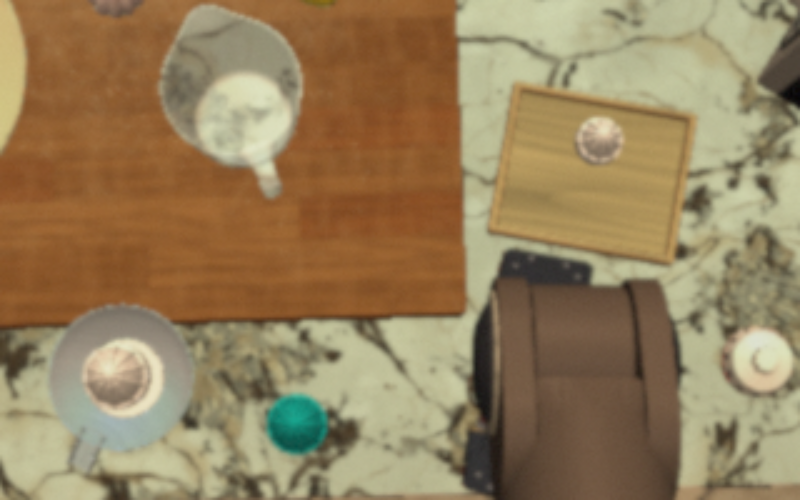

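The picture shows the tray clear except for the small reamer at (600,140). The arm covers the mill and jar, and the side depth confirms both stand where I placed them. Now the big reamer on the press.

```bash
python3 -m creep '[{"ax":-1.571,"ay":0.007,"az":-0.005,"x":0,"y":-0.056,"z":-0.333,"gripper":-1},{"ax":-1.571,"ay":0.007,"az":-0.005,"x":0,"y":-0.056,"z":-0.333,"gripper":-1},{"ax":-1.571,"ay":0.007,"az":-0.005,"x":0,"y":-0.056,"z":-0.333,"gripper":-1},{"ax":-1.571,"ay":0.007,"az":-0.005,"x":0,"y":-0.056,"z":-0.333,"gripper":-1},{"ax":-1.571,"ay":0.007,"az":-0.005,"x":0,"y":-0.056,"z":-0.333,"gripper":-1},{"ax":-1.571,"ay":0.007,"az":-0.005,"x":0,"y":-0.056,"z":-0.333,"gripper":-1},{"ax":-1.571,"ay":0.007,"az":-0.005,"x":0,"y":-0.056,"z":-0.333,"gripper":-1},{"ax":-1.571,"ay":0.007,"az":-0.005,"x":0,"y":-0.056,"z":-0.333,"gripper":-1},{"ax":-1.571,"ay":0.007,"az":-0.005,"x":0,"y":-0.056,"z":-0.333,"gripper":-1},{"ax":-1.571,"ay":0.007,"az":-0.005,"x":0,"y":-0.056,"z":-0.333,"gripper":-1},{"ax":-1.571,"ay":0.007,"az":-0.005,"x":0,"y":-0.056,"z":-0.333,"gripper":-1},{"ax":-1.571,"ay":0.007,"az":-0.005,"x":0,"y":-0.056,"z":-0.333,"gripper":-1},{"ax":-1.571,"ay":0.007,"az":-0.005,"x":0,"y":-0.056,"z":-0.333,"gripper":-1},{"ax":-1.571,"ay":0.007,"az":-0.005,"x":0,"y":-0.056,"z":-0.333,"gripper":-1}]' 30; python3 -c "
from h import *
plan((.4283,.2475,.114,77.8))"
```

```text
time_s: 11.7
tcp_pos: [0.4254, 0.2473, 0.2936]
eef_rot: [[-0.009, 0.213, 0.977], [0.003, 0.977, -0.213], [-1.0, 0.001, -0.01]]
ft_force: [0.2, -0.3, -0.2]
gripper_width: 0.088
tcp [0.4254 0.2473 0.2936] yaw 77.7 t 11.7 w 0.088 F [ 0.2 -0.3 -0.2] q [ 12.  21. -59. 107.  19.  63.  24.]
(0.4283, 0.2475, 0.114) x,y,z [0.1185 0.0007 0.004 ] a [-0.0015 -0.0096 -0.0008]
```

```bash
python3 -m creep '[{"ax":-0.002,"ay":-0.01,"az":-0.001,"x":0.04,"y":0.001,"z":0.004,"gripper":-1},{"ax":-0.002,"ay":-0.01,"az":-0.001,"x":0.08,"y":0.001,"z":0.004,"gripper":-1},{"ax":-0.002,"ay":-0.01,"az":-0.001,"x":0.1,"y":0.001,"z":0.004,"gripper":-1},{"ax":-0.002,"ay":-0.01,"az":-0.001,"x":0.115,"y":0.001,"z":0.004,"gripper":-1},{"ax":-0.002,"ay":-0.01,"az":-0.001,"x":0.115,"y":0.001,"z":0.004,"gripper":-1},{"ax":-0.002,"ay":-0.01,"az":-0.001,"x":0.115,"y":0.001,"z":0.004,"gripper":-1}]' 30; python3 -c "
from h import *
plan((.4283,.2475,.114,77.8))
p,W=snap('side'); print(band('side',(.428,.247),.033,.105,.16))
save('side2',cv2.resize(p[240:360,280:440],(640,480),interpolation=cv2.INTER_CUBIC))"
```

```text
time_s: 12.3
tcp_pos: [0.429, 0.2484, 0.1798]
eef_rot: [[0.002, 0.209, 0.978], [0.0, 0.978, -0.209], [-1.0, 0.001, 0.002]]
ft_force: [-0.1, 0.1, -0.1]
gripper_width: 0.0877
tcp [0.429  0.2484 0.1798] yaw 77.9 t 12.3 w 0.0877 F [-0.1  0.1 -0.1] q [  5.  29. -52. 114.  30.  51.  15.]
(0.4283, 0.2475, 0.114) x,y,z [ 0.0048 -0.0011 -0.0005] a [ 0.0021  0.0017 -0.0008]
('side', 53, 'mean', [0.4119, 0.2565, 0.123], 'circ', [0.4228, 0.2525], 0.0254)
```

View pics/side2.png

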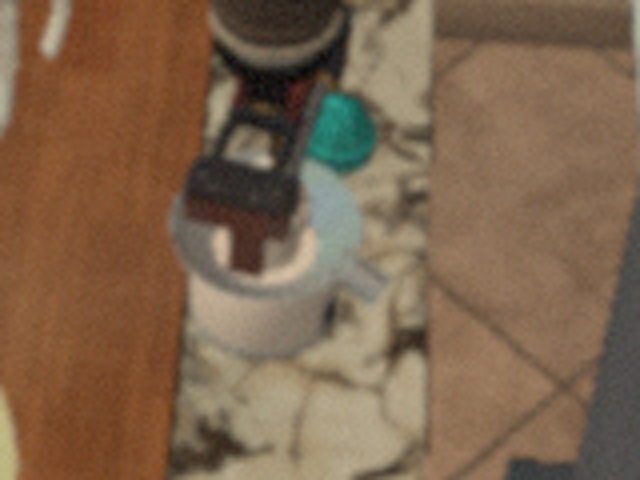

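The side view shows the fingers straddling the white reamer at about (245,250) and over the dish. The turquoise piece at (340,130) is untouched. Lower and close.

```bash
python3 -m creep '[{"ax":0.002,"ay":0.002,"az":0,"x":0.005,"y":-0.001,"z":-0.001,"gripper":-1},{"ax":0.002,"ay":0.002,"az":0,"x":0.005,"y":-0.001,"z":-0.001,"gripper":-1},{"ax":0.002,"ay":0.002,"az":0,"x":0.005,"y":-0.001,"z":-0.001,"gripper":1},{"ax":0.002,"ay":0.002,"az":0,"x":0.005,"y":-0.001,"z":-0.001,"gripper":1},{"ax":0.002,"ay":0.002,"az":0,"x":0.005,"y":-0.001,"z":-0.001,"gripper":1},{"ax":0.002,"ay":0.002,"az":0,"x":0.005,"y":-0.001,"z":-0.001,"gripper":1},{"ax":0.002,"ay":0.002,"az":0,"x":0.005,"y":-0.001,"z":-0.001,"gripper":1},{"ax":0.002,"ay":0.002,"az":0,"x":0.005,"y":-0.001,"z":-0.001,"gripper":1}]' 60; python3 -c "
from h import *
plan((.4283,.2475,.114,77.8))"
```

```text
time_s: 13.15
tcp_pos: [0.4278, 0.2476, 0.1743]
eef_rot: [[-0.0, 0.211, 0.977], [0.001, 0.977, -0.211], [-1.0, 0.001, -0.0]]
ft_force: [1.0, 1.5, 0.5]
gripper_width: 0.0574
tcp [0.4278 0.2476 0.1743] yaw 77.8 t 13.15 w 0.0574 F [1.  1.5 0.5] q [  5.  30. -52. 114.  30.  50.  14.]
(0.4283, 0.2475, 0.114) x,y,z [-0.0007  0.      0.0005] a [ 0.0003 -0.0003 -0.0012]
```

Well centred, but the fingertips reach below the reamer's underside, which would foul the tray floor when parking it. I'll regrip 9 mm higher before pulling.

```bash
python3 -m creep '[{"ax":0,"ay":0,"az":0,"x":0,"y":0,"z":0,"gripper":-0.6},{"ax":0,"ay":0,"az":0,"x":0,"y":0,"z":0,"gripper":-0.6},{"ax":0,"ay":0,"az":0,"x":-0.009,"y":0,"z":0,"gripper":-0.6},{"ax":0,"ay":0,"az":0,"x":-0.009,"y":0,"z":0,"gripper":-0.6},{"ax":0,"ay":0,"az":0,"x":-0.009,"y":0,"z":0,"gripper":1},{"ax":0,"ay":0,"az":0,"x":-0.009,"y":0,"z":0,"gripper":1},{"ax":0,"ay":0,"az":0,"x":-0.009,"y":0,"z":0,"gripper":1},{"ax":0,"ay":0,"az":0,"x":-0.009,"y":0,"z":0,"gripper":1},{"ax":0,"ay":0,"az":0,"x":-0.009,"y":0,"z":0,"gripper":1},{"ax":0,"ay":0,"az":0,"x":-0.010,"y":0,"z":0,"gripper":1},{"ax":0,"ay":0,"az":0,"x":-0.012,"y":0,"z":0,"gripper":1},{"ax":0,"ay":0,"az":0,"x":-0.014,"y":0,"z":0,"gripper":1}]' 60; python3 -c "
from h import *
plan((.4283,.2475,.123,77.8))"
```

```text
time_s: 14.35
tcp_pos: [0.4277, 0.2473, 0.1883]
eef_rot: [[-0.001, 0.211, 0.977], [0.001, 0.977, -0.211], [-1.0, 0.001, -0.001]]
ft_force: [3.1, 2.8, -2.2]
gripper_width: 0.0577
tcp [0.4277 0.2473 0.1883] yaw 77.8 t 14.35 w 0.0577 F [ 3.1  2.8 -2.2] q [  6.  28. -53. 114.  29.  52.  16.]
(0.4283, 0.2475, 0.123) x,y,z [0.0043 0.0003 0.0006] a [ 0.0001 -0.0007 -0.0006]
```

```bash
python3 -m creep '[{"ax":0,"ay":0,"az":0,"x":-0.01,"y":0,"z":0,"gripper":1},{"ax":0,"ay":0,"az":0,"x":-0.02,"y":0,"z":0,"gripper":1},{"ax":0,"ay":0,"az":0,"x":-0.03,"y":0,"z":0,"gripper":1},{"ax":0,"ay":0,"az":0,"x":-0.06,"y":0,"z":0,"gripper":1},{"ax":0,"ay":0,"az":0,"x":-0.09,"y":0,"z":0,"gripper":1},{"ax":0,"ay":0,"az":0,"x":-0.11,"y":0,"z":0,"gripper":1},{"ax":0,"ay":0,"az":0,"x":-0.115,"y":0,"z":0,"gripper":1},{"ax":0,"ay":0,"az":0,"x":-0.115,"y":0,"z":0,"gripper":1}]' 60; python3 -c "
from h import *
plan((.53,-.02,.24,77.8))
p,W=snap('side'); 
save('side3',cv2.resize(p[200:350,260:460],(800,600),interpolation=cv2.INTER_CUBIC))"
```

```text
time_s: 15.15
tcp_pos: [0.4277, 0.2468, 0.3036]
eef_rot: [[0.001, 0.212, 0.977], [-0.0, 0.977, -0.212], [-1.0, 0.0, 0.001]]
ft_force: [-0.3, 0.1, -0.4]
gripper_width: 0.0572
tcp [0.4277 0.2468 0.3036] yaw 77.8 t 15.15 w 0.0572 F [-0.3  0.1 -0.4] q [ 13.  20. -59. 106.  19.  64.  24.]
(0.53, -0.02, 0.24) x,y,z [ 0.0027 -0.2391  0.1565] a [-0.0006  0.0006 -0.0001]
```

View pics/side3.png

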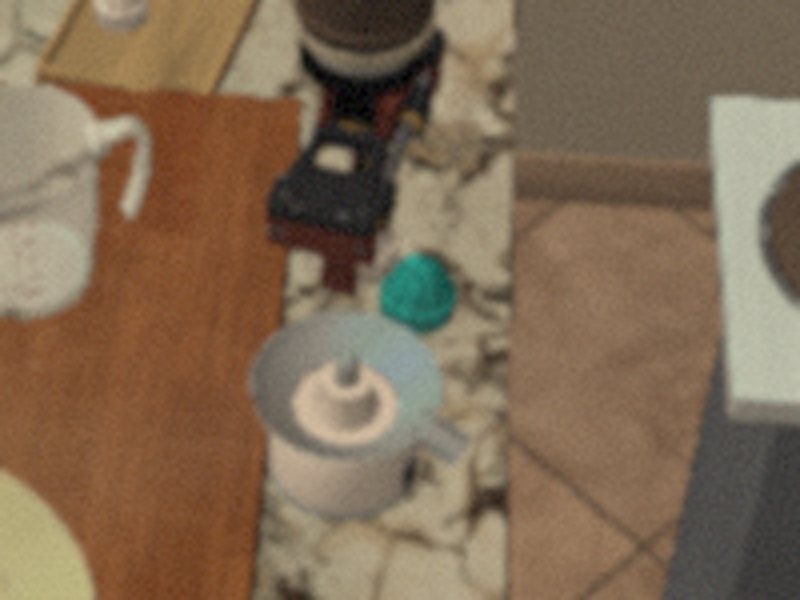

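The spigot at (347,370) is bare and the big reamer is between the fingers at about (360,265), clear of the press. I'll park it temporarily on the board's front-right corner.

```bash
python3 -m creep '[{"ax":0,"ay":0,"az":0,"x":0,"y":-0.03,"z":0.02,"gripper":1},{"ax":0,"ay":0,"az":0,"x":0,"y":-0.065,"z":0.043,"gripper":1},{"ax":0,"ay":0,"az":0,"x":0,"y":-0.1,"z":0.066,"gripper":1},{"ax":0,"ay":0,"az":0,"x":0,"y":-0.135,"z":0.089,"gripper":1},{"ax":0,"ay":0,"az":0,"x":0,"y":-0.17,"z":0.112,"gripper":1},{"ax":0,"ay":0,"az":0,"x":0,"y":-0.205,"z":0.135,"gripper":1},{"ax":0,"ay":0,"az":0,"x":0.003,"y":-0.239,"z":0.156,"gripper":1},{"ax":0,"ay":0,"az":0,"x":0.003,"y":-0.239,"z":0.156,"gripper":1},{"ax":0,"ay":0,"az":0,"x":0.04,"y":-0.239,"z":0.156,"gripper":1},{"ax":0,"ay":0,"az":0,"x":0.08,"y":-0.239,"z":0.156,"gripper":1},{"ax":0,"ay":0,"az":0,"x":0.12,"y":-0.239,"z":0.156,"gripper":1},{"ax":0,"ay":0,"az":0,"x":0.148,"y":-0.239,"z":0.156,"gripper":1},{"ax":0,"ay":0,"az":0,"x":0.158,"y":-0.239,"z":0.156,"gripper":1},{"ax":0,"ay":0,"az":0,"x":0.158,"y":-0.239,"z":0.156,"gripper":1}]' 60; python3 -c "
from h import *
plan((.53,-.02,.079,77.8)); print(ray('side',346.8,290,.118))"
```

```text
time_s: 16.6
tcp_pos: [0.5284, -0.0187, 0.1434]
eef_rot: [[-0.004, 0.21, 0.978], [0.001, 0.978, -0.21], [-1.0, 0.0, -0.004]]
ft_force: [-0.7, 1.3, 0.5]
gripper_width: 0.0577
tcp [ 0.5284 -0.0187  0.1434] yaw 77.9 t 16.6 w 0.0577 F [-0.7  1.3  0.5] q [ 32.  34. -47. 111.  32.  49.  46.]
(0.53, -0.02, 0.079) x,y,z [ 0.0034 -0.0009  0.0018] a [ 0.0013 -0.0043 -0.0003]
[0.42664364 0.25173891 0.118     ]
```

```bash
python3 -m creep '[{"ax":0,"ay":-0.004,"az":0,"x":0.001,"y":0,"z":0,"gripper":1},{"ax":0,"ay":-0.004,"az":0,"x":0.002,"y":0,"z":0,"gripper":1},{"ax":0,"ay":-0.004,"az":0,"x":0.003,"y":0,"z":0,"gripper":1},{"ax":0,"ay":-0.004,"az":0,"x":0.003,"y":0,"z":0,"gripper":1}]' 60
```

```text
time_s: 17.0
tcp_pos: [0.5299, -0.0195, 0.1427]
eef_rot: [[0.005, 0.212, 0.977], [-0.001, 0.977, -0.212], [-1.0, 0.0, 0.005]]
ft_force: [0.1, 0.3, -0.1]
gripper_width: 0.0576
```

```bash
python3 -m creep '[{"ax":0,"ay":0.004,"az":0,"x":0.001,"y":0,"z":0,"gripper":1},{"ax":0,"ay":0.004,"az":0,"x":0.002,"y":0,"z":0,"gripper":1},{"ax":0,"ay":0.004,"az":0,"x":0.003,"y":0,"z":0,"gripper":1},{"ax":0,"ay":0.004,"az":0,"x":0.003,"y":0,"z":0,"gripper":1}]' 60
```

```text
time_s: 17.4
tcp_pos: [0.5298, -0.0194, 0.1393]
eef_rot: [[-0.0, 0.211, 0.977], [0.0, 0.977, -0.211], [-1.0, -0.0, -0.0]]
ft_force: [-1.1, -1.5, 5.2]
gripper_width: 0.0576
```

```bash
python3 -m creep '[{"ax":0,"ay":0,"az":0,"x":0,"y":0,"z":0,"gripper":-1},{"ax":0,"ay":0,"az":0,"x":0,"y":0,"z":0,"gripper":-1},{"ax":0,"ay":0,"az":0,"x":0,"y":0,"z":0,"gripper":-1},{"ax":0,"ay":0,"az":0,"x":-0.03,"y":0,"z":0,"gripper":-1},{"ax":0,"ay":0,"az":0,"x":-0.07,"y":0,"z":0,"gripper":-1},{"ax":0,"ay":0,"az":0,"x":-0.11,"y":0,"z":0,"gripper":-1},{"ax":0,"ay":0,"az":0,"x":-0.12,"y":0,"z":0,"gripper":-1},{"ax":0,"ay":0,"az":0,"x":-0.12,"y":-0.05,"z":0.05,"gripper":-1},{"ax":0,"ay":0,"az":0,"x":-0.12,"y":-0.1,"z":0.1,"gripper":-1},{"ax":0,"ay":0,"az":0,"x":-0.12,"y":-0.155,"z":0.149,"gripper":-1},{"ax":0,"ay":0,"az":0,"x":-0.12,"y":-0.155,"z":0.149,"gripper":-1},{"ax":0,"ay":0,"az":0,"x":-0.12,"y":-0.155,"z":0.149,"gripper":-1},{"ax":0,"ay":0,"az":0,"x":-0.12,"y":-0.155,"z":0.149,"gripper":-1}]' 60; python3 -c "
from h import *
plan((.643,-.203,.031,77.8))"
```

```text
time_s: 18.7
tcp_pos: [0.6427, -0.2056, 0.2568]
eef_rot: [[-0.002, 0.216, 0.976], [0.001, 0.976, -0.216], [-1.0, 0.0, -0.002]]
ft_force: [-0.3, 0.7, -0.1]
gripper_width: 0.0881
tcp [ 0.6427 -0.2056  0.2568] yaw 77.6 t 18.7 w 0.0881 F [-0.3  0.7 -0.1] q [ 43.  39. -47.  84.  29.  70.  70.]
(0.643, -0.203, 0.031) x,y,z [0.1648 0.0025 0.0002] a [-0.0044 -0.0024 -0.0002]
```

```bash
python3 -m creep '[{"ax":-0.004,"ay":-0.002,"az":0,"x":0.04,"y":0.0025,"z":0,"gripper":-1},{"ax":-0.004,"ay":-0.002,"az":0,"x":0.08,"y":0.0025,"z":0,"gripper":-1},{"ax":-0.004,"ay":-0.002,"az":0,"x":0.12,"y":0.0025,"z":0,"gripper":-1},{"ax":-0.004,"ay":-0.002,"az":0,"x":0.145,"y":0.0025,"z":0,"gripper":-1},{"ax":-0.004,"ay":-0.002,"az":0,"x":0.159,"y":0.0025,"z":0,"gripper":-1},{"ax":-0.004,"ay":-0.002,"az":0,"x":0.159,"y":0.0025,"z":0,"gripper":-1},{"ax":-0.004,"ay":-0.002,"az":0,"x":0.159,"y":0.0025,"z":0,"gripper":-1}]' 60; python3 -c "
from h import *
plan((.643,-.203,.031,77.8))"
```

```text
time_s: 19.4
tcp_pos: [0.6435, -0.1991, 0.101]
eef_rot: [[0.003, 0.206, 0.978], [0.0, 0.978, -0.206], [-1.0, 0.001, 0.002]]
ft_force: [-0.3, 0.3, 0.6]
gripper_width: 0.0879
tcp [ 0.6435 -0.1991  0.101 ] yaw 78.1 t 19.4 w 0.0879 F [-0.3  0.3  0.6] q [ 40.  47. -42.  91.  37.  56.  64.]
(0.643, -0.203, 0.031) x,y,z [ 0.009  -0.004   0.0003] a [ 0.005   0.0025 -0.0007]
```

```bash
python3 -m creep '[{"ax":0.004,"ay":0.002,"az":0,"x":0.004,"y":-0.003,"z":0,"gripper":-1},{"ax":0.004,"ay":0.002,"az":0,"x":0.008,"y":-0.003,"z":0,"gripper":-1},{"ax":0.004,"ay":0.002,"az":0,"x":0.008,"y":-0.003,"z":0,"gripper":-1},{"ax":0.004,"ay":0.002,"az":0,"x":0.008,"y":-0.003,"z":0,"gripper":1},{"ax":0.004,"ay":0.002,"az":0,"x":0.008,"y":-0.003,"z":0,"gripper":1},{"ax":0.004,"ay":0.002,"az":0,"x":0.008,"y":-0.003,"z":0,"gripper":1},{"ax":0.004,"ay":0.002,"az":0,"x":0.008,"y":-0.003,"z":0,"gripper":1},{"ax":0.004,"ay":0.002,"az":0,"x":0.008,"y":-0.003,"z":0,"gripper":1},{"ax":0.004,"ay":0.002,"az":0,"x":0.008,"y":-0.003,"z":0,"gripper":1}]' 20; python3 -c "
from h import *
plan((.643,-.203,.031,77.8))"
```

```text
time_s: 20.3
tcp_pos: [0.6424, -0.2028, 0.0919]
eef_rot: [[-0.001, 0.211, 0.977], [0.0, 0.977, -0.211], [-1.0, 0.0, -0.001]]
ft_force: [0.3, 0.6, 0.3]
gripper_width: 0.0446
tcp [ 0.6424 -0.2028  0.0919] yaw 77.8 t 20.3 w 0.0446 F [0.3 0.6 0.3] q [ 40.  48. -42.  92.  37.  55.  64.]
(0.643, -0.203, 0.031) x,y,z [-0.0001 -0.0001  0.0006] a [ 0.0002 -0.0006 -0.0003]
```

```bash
python3 -m creep '[{"ax":0,"ay":0,"az":0,"x":0,"y":0,"z":0,"gripper":1},{"ax":0,"ay":0,"az":0,"x":-0.02,"y":0,"z":0,"gripper":1},{"ax":0,"ay":0,"az":0,"x":-0.06,"y":0,"z":0,"gripper":1},{"ax":0,"ay":0,"az":0,"x":-0.1,"y":0,"z":0,"gripper":1},{"ax":0,"ay":0,"az":0,"x":-0.14,"y":0,"z":0,"gripper":1},{"ax":0,"ay":0,"az":0,"x":-0.18,"y":0,"z":0,"gripper":1},{"ax":0,"ay":0,"az":0,"x":-0.21,"y":0,"z":0,"gripper":1},{"ax":0,"ay":0,"az":0,"x":-0.215,"y":0,"z":0,"gripper":1}]' 60; python3 -c "
from h import *
plan((.4278,.2474,.244,77.8))"
```

```text
time_s: 21.1
tcp_pos: [0.6438, -0.2022, 0.3131]
eef_rot: [[0.007, 0.211, 0.978], [-0.001, 0.978, -0.211], [-1.0, 0.0, 0.007]]
ft_force: [1.0, 0.1, -0.1]
gripper_width: 0.0438
tcp [ 0.6438 -0.2022  0.3131] yaw 77.8 t 21.1 w 0.0438 F [ 1.   0.1 -0.1] q [ 43.  36. -49.  81.  27.  75.  71.]
(0.4278, 0.2474, 0.244) x,y,z [ 0.0061  0.394  -0.306 ] a [ 0.0005  0.0068 -0.0001]
```

```bash
python3 -m creep '[{"ax":0,"ay":0,"az":0,"x":0,"y":0.02,"z":-0.015,"gripper":1},{"ax":0,"ay":0,"az":0,"x":0,"y":0.05,"z":-0.039,"gripper":1},{"ax":0,"ay":0,"az":0,"x":0,"y":0.085,"z":-0.066,"gripper":1},{"ax":0,"ay":0,"az":0,"x":0,"y":0.12,"z":-0.093,"gripper":1},{"ax":0,"ay":0,"az":0,"x":0,"y":0.155,"z":-0.12,"gripper":1},{"ax":0,"ay":0,"az":0,"x":0,"y":0.19,"z":-0.147,"gripper":1},{"ax":0,"ay":0,"az":0,"x":0,"y":0.225,"z":-0.174,"gripper":1},{"ax":0,"ay":0,"az":0,"x":0,"y":0.26,"z":-0.202,"gripper":1},{"ax":0,"ay":0,"az":0,"x":0,"y":0.295,"z":-0.229,"gripper":1},{"ax":0,"ay":0,"az":0,"x":0,"y":0.33,"z":-0.256,"gripper":1},{"ax":0,"ay":0,"az":0,"x":0,"y":0.365,"z":-0.283,"gripper":1},{"ax":0,"ay":0,"az":0,"x":0.006,"y":0.394,"z":-0.306,"gripper":1},{"ax":0,"ay":0,"az":0,"x":0.006,"y":0.394,"z":-0.306,"gripper":1},{"ax":0,"ay":0,"az":0,"x":0.006,"y":0.394,"z":-0.306,"gripper":1}]' 60; python3 -c "
from h import *
plan((.4278,.2474,.144,77.8))"
```

```text
time_s: 22.5
tcp_pos: [0.4259, 0.2473, 0.3012]
eef_rot: [[-0.001, 0.208, 0.978], [-0.0, 0.978, -0.208], [-1.0, -0.0, -0.001]]
ft_force: [0.3, -0.0, -0.6]
gripper_width: 0.0437
tcp [0.4259 0.2473 0.3012] yaw 78.0 t 22.5 w 0.0437 F [ 0.3 -0.  -0.6] q [ 12.  20. -59. 107.  19.  64.  24.]
(0.4278, 0.2474, 0.144) x,y,z [0.0962 0.0005 0.0019] a [ 0.0029 -0.0005  0.0005]
```

```bash
python3 -m creep '[{"ax":0.003,"ay":0,"az":0,"x":0.04,"y":0.0005,"z":0.002,"gripper":1},{"ax":0.003,"ay":0,"az":0,"x":0.075,"y":0.0005,"z":0.002,"gripper":1},{"ax":0.003,"ay":0,"az":0,"x":0.092,"y":0.0005,"z":0.002,"gripper":1},{"ax":0.003,"ay":0,"az":0,"x":0.092,"y":0.0005,"z":0.002,"gripper":1},{"ax":0.003,"ay":0,"az":0,"x":0.092,"y":0.0005,"z":0.002,"gripper":1}]' 60; python3 -c "
from h import *
plan((.4278,.2474,.126,77.8))"
```

```text
time_s: 23.0
tcp_pos: [0.4293, 0.2462, 0.2096]
eef_rot: [[-0.001, 0.216, 0.976], [0.0, 0.976, -0.216], [-1.0, 0.0, -0.001]]
ft_force: [-0.5, 0.4, -0.3]
gripper_width: 0.0438
tcp [0.4293 0.2462 0.2096] yaw 77.5 t 23.0 w 0.0438 F [-0.5  0.4 -0.3] q [  7.  27. -54. 112.  27.  54.  17.]
(0.4278, 0.2474, 0.126) x,y,z [ 0.0226  0.0009 -0.0017] a [-0.0044 -0.0008 -0.0001]
```

```bash
python3 -m creep '[{"ax":-0.002,"ay":0,"az":0,"x":0,"y":0.001,"z":-0.001,"gripper":1},{"ax":-0.002,"ay":0,"az":0,"x":0.004,"y":0.001,"z":-0.001,"gripper":1},{"ax":-0.002,"ay":0,"az":0,"x":0.008,"y":0.001,"z":-0.001,"gripper":1},{"ax":-0.002,"ay":0,"az":0,"x":0.012,"y":0.001,"z":-0.001,"gripper":1},{"ax":-0.002,"ay":0,"az":0,"x":0.012,"y":0.001,"z":-0.001,"gripper":1}]' 60; python3 -c "
from h import *
plan((.4278,.2474,.126,77.8))"
```

```text
time_s: 23.5
tcp_pos: [0.4276, 0.248, 0.1967]
eef_rot: [[-0.001, 0.212, 0.977], [-0.0, 0.977, -0.212], [-1.0, -0.0, -0.001]]
ft_force: [-0.4, 0.2, -0.3]
gripper_width: 0.0439
tcp [0.4276 0.248  0.1967] yaw 77.8 t 23.5 w 0.0439 F [-0.4  0.2 -0.3] q [  6.  28. -54. 113.  28.  53.  16.]
(0.4278, 0.2474, 0.126) x,y,z [ 0.0097 -0.0005  0.0003] a [-0.0007 -0.0011  0.0003]
```

```bash
python3 -m creep '[{"ax":0,"ay":0,"az":0,"x":0.003,"y":-0.0003,"z":0,"gripper":1},{"ax":0,"ay":0,"az":0,"x":0.006,"y":-0.0003,"z":0,"gripper":1},{"ax":0,"ay":0,"az":0,"x":0.009,"y":-0.0003,"z":0,"gripper":1},{"ax":0,"ay":0,"az":0,"x":0.009,"y":-0.0003,"z":0,"gripper":1}]' 60; python3 -m creep '[{"ax":0,"ay":0,"az":0,"x":0.001,"y":0,"z":0,"gripper":1},{"ax":0,"ay":0,"az":0,"x":0.002,"y":0,"z":0,"gripper":1},{"ax":0,"ay":0,"az":0,"x":0.003,"y":0,"z":0,"gripper":1},{"ax":0,"ay":0,"az":0,"x":0.003,"y":0,"z":0,"gripper":1}]' 60
```

```text
time_s: 23.9
tcp_pos: [0.4268, 0.2481, 0.1875]
eef_rot: [[-0.002, 0.211, 0.977], [0.0, 0.977, -0.211], [-1.0, -0.0, -0.002]]
ft_force: [-5.1, 3.1, -2.3]
gripper_width: 0.0437
time_s: 24.3
tcp_pos: [0.4267, 0.2481, 0.1849]
eef_rot: [[-0.002, 0.211, 0.977], [-0.0, 0.977, -0.211], [-1.0, -0.001, -0.002]]
ft_force: [-6.6, 0.0, 2.7]
gripper_width: 0.0439
```

```bash
python3 -m creep '[{"ax":0,"ay":0.002,"az":0,"x":0,"y":0,"z":-0.001,"gripper":1},{"ax":0,"ay":0.002,"az":0,"x":0.001,"y":0,"z":-0.001,"gripper":1},{"ax":0,"ay":0.002,"az":0,"x":0.002,"y":0,"z":-0.001,"gripper":1},{"ax":0,"ay":0.002,"az":0,"x":0.003,"y":0,"z":-0.001,"gripper":1},{"ax":0,"ay":0.002,"az":0,"x":0.003,"y":0,"z":-0.001,"gripper":1}]' 60; python3 -m creep '[{"ax":0,"ay":0,"az":0,"x":0.001,"y":0,"z":0,"gripper":1},{"ax":0,"ay":0,"az":0,"x":0.002,"y":0,"z":0,"gripper":1},{"ax":0,"ay":0,"az":0,"x":0.002,"y":0,"z":0,"gripper":1},{"ax":0,"ay":0,"az":0,"x":0.002,"y":0,"z":0,"gripper":1}]' 60
```

```text
time_s: 24.8
tcp_pos: [0.4264, 0.248, 0.1821]
eef_rot: [[-0.003, 0.212, 0.977], [0.0, 0.977, -0.212], [-1.0, -0.0, -0.003]]
ft_force: [-4.8, 0.0, 4.6]
gripper_width: 0.0437
time_s: 25.2
tcp_pos: [0.4264, 0.2482, 0.1816]
eef_rot: [[-0.002, 0.212, 0.977], [-0.001, 0.977, -0.212], [-1.0, -0.001, -0.002]]
ft_force: [-10.8, -4.9, 23.5]
gripper_width: 0.0439
```

```bash
python3 -m creep '[{"ax":0,"ay":0,"az":0,"x":0.001,"y":0,"z":-0.001,"gripper":1},{"ax":0,"ay":0,"az":0,"x":0.001,"y":0,"z":-0.001,"gripper":1},{"ax":0,"ay":0,"az":0,"x":0.001,"y":0,"z":-0.001,"gripper":1}]' 60;  python3 -m creep '[{"ax":0,"ay":0,"az":0,"x":0.001,"y":0,"z":0,"gripper":1},{"ax":0,"ay":0,"az":0,"x":0.001,"y":0,"z":0,"gripper":1},{"ax":0,"ay":0,"az":0,"x":0.001,"y":0,"z":0,"gripper":1}]' 60; python3 -c "
from h import *
p,W=snap('side'); print(manip.state()['moment'])
save('side4',cv2.resize(p[240:340,290:420],(780,600),interpolation=cv2.INTER_CUBIC))"
```

```text
time_s: 25.5
tcp_pos: [0.4263, 0.2482, 0.1815]
eef_rot: [[0.0, 0.213, 0.977], [-0.001, 0.977, -0.213], [-1.0, -0.001, 0.0]]
ft_force: [-10.4, -7.8, 33.6]
gripper_width: 0.044
time_s: 25.8
tcp_pos: [0.4262, 0.2483, 0.1813]
eef_rot: [[0.001, 0.213, 0.977], [-0.002, 0.977, -0.213], [-1.0, -0.002, 0.001]]
ft_force: [-13.9, -11.0, 44.4]
gripper_width: 0.0439
[-2.35663512  2.85809843 -0.04406998]
```

View pics/side4.png

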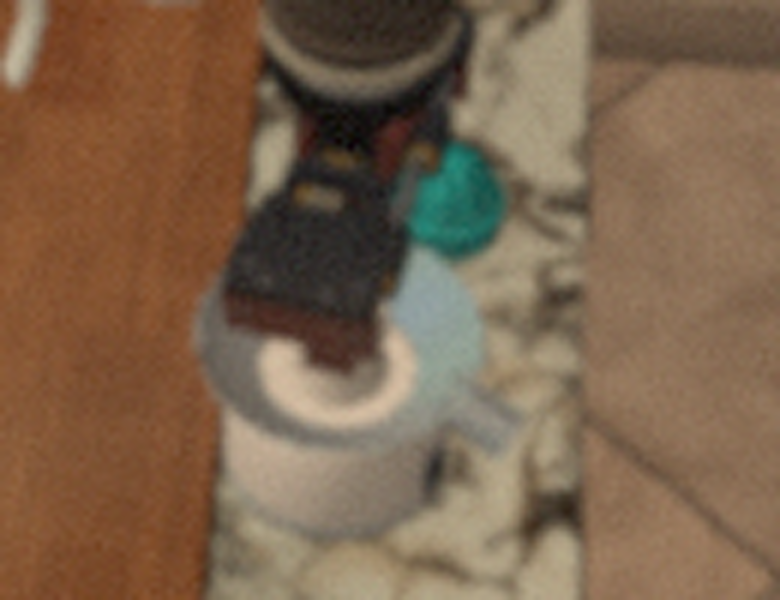

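The force climbs to 44 N with no further travel, against the 15–20 N of friction, so the reamer has met the hub. In the picture the fingers at (340,340) still hold it in the dish. Relax, release, lift and check.

```bash
python3 -m creep '[{"ax":0,"ay":0,"az":0,"x":-0.002,"y":0,"z":0,"gripper":1},{"ax":0,"ay":0,"az":0,"x":-0.002,"y":0,"z":0,"gripper":0},{"ax":0,"ay":0,"az":0,"x":-0.002,"y":0,"z":0,"gripper":-1},{"ax":0,"ay":0,"az":0,"x":-0.002,"y":0,"z":0,"gripper":-1},{"ax":0,"ay":0,"az":0,"x":-0.002,"y":0,"z":0,"gripper":-1},{"ax":0,"ay":0,"az":0,"x":-0.03,"y":0,"z":0,"gripper":-1},{"ax":0,"ay":0,"az":0,"x":-0.07,"y":0,"z":0,"gripper":-1},{"ax":0,"ay":0,"az":0,"x":-0.12,"y":0,"z":0,"gripper":-1},{"ax":0,"ay":0,"az":0,"x":-0.12,"y":-0.05,"z":0.02,"gripper":-1},{"ax":0,"ay":0,"az":0,"x":-0.12,"y":-0.1,"z":0.045,"gripper":-1},{"ax":0,"ay":0,"az":0,"x":-0.12,"y":-0.15,"z":0.065,"gripper":-1},{"ax":0,"ay":0,"az":0,"x":-0.12,"y":-0.2,"z":0.085,"gripper":-1},{"ax":0,"ay":0,"az":0,"x":-0.12,"y":-0.239,"z":0.156,"gripper":-1},{"ax":0,"ay":0,"az":0,"x":-0.12,"y":-0.239,"z":0.156,"gripper":-1},{"ax":0,"ay":0,"az":0,"x":-0.12,"y":-0.239,"z":0.156,"gripper":-1}]' 60; python3 -c "
from h import *
plan((.5305,-.0193,.084,77.8))
for n in ('top','side'):
  p,_=snap(n); print('small',band(n,(.427,.248),.024,.102,.15)); q=cloud(n)[1]; m=np.hypot(q[...,0]-.427,q[...,1]-.248)<.02; print('ztop',np.sort(q[...,2][m])[-4:])
save('side5',cv2.resize(cloud('side')[0][170:350,260:440],(600,600),interpolation=cv2.INTER_CUBIC))"
```

```text
time_s: 27.35
tcp_pos: [0.5308, -0.025, 0.2966]
eef_rot: [[-0.002, 0.221, 0.975], [0.0, 0.975, -0.221], [-1.0, -0.0, -0.002]]
ft_force: [0.3, -0.4, 0.2]
gripper_width: 0.0879
tcp [ 0.5308 -0.025   0.2966] yaw 77.2 t 27.35 w 0.0879 F [ 0.3 -0.4  0.2] q [ 40.  24. -54. 102.  21.  65.  56.]
(0.5305, -0.0193, 0.084) x,y,z [ 0.1516  0.0055 -0.0012] a [-0.01   -0.0022  0.0001]
small ('top', 319, 'mean', [0.4282, 0.2437, 0.1258], 'circ', [0.4286, 0.2461], 0.0223)
ztop [0.14201699 0.14226463 0.1434331  0.14454974]
small ('side', 222, 'mean', [0.4284, 0.2577, 0.1236], 'circ', [0.4291, 0.2507], 0.0221)
ztop [0.1420041  0.14298822 0.14362557 0.14380833]
```

View pics/side5.png

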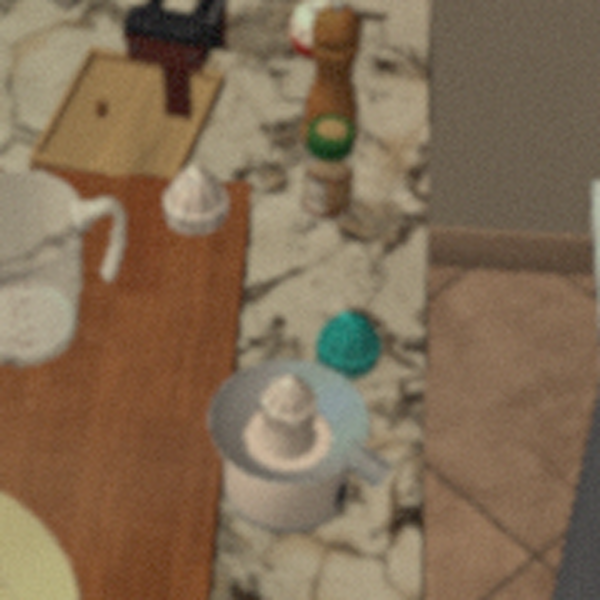

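The picture shows the small reamer on the press at (288,415), the big one on the board at (195,195), the jar and mill standing on the strip, and the peg bare at (101,108). The apex reads slightly high, so I'll check seating with averaged depth, using the big reamer on the board as reference.

```bash
python3 - <<'E'
from h import *
for n in('top','side'):
  D=[manip.capture(n)[1] for _ in range(8)]; D=np.array(D); D[D==0]=np.nan; d=np.nanmedian(D,0)
  np.savez(n+'.npz',p=np.zeros((480,640,3),np.uint8),d=np.nan_to_num(d)); _,W=cloud(n)
  for nm,c,base in(('small',(.428,.2475),.098),('big',(.5305,-.0195),.056),('teal',(.3834,.0955),0)):
    r=np.hypot(W[...,0]-c[0],W[...,1]-c[1]); q=W[...,2][r<.012]; q=np.sort(q[~np.isnan(q)])
    s=W[...,2][(r<.03)]; h,e=np.histogram(s-base,bins=np.arange(0,.06,.002))
    print(n,nm,'apex-base',(q[-6:]-base).round(4).tolist(),h.tolist())
  print('board z',np.nanmedian(W[...,2][(abs(W[...,0]-.52)<.02)&(abs(W[...,1]-.15)<.05)]), 'strip',np.nanmedian(W[...,2][(abs(W[...,0]-.41)<.03)&(abs(W[...,1]-.02)<.03)]))
E
```

```text
top small apex-base [0.0426, 0.0428, 0.0428, 0.0428, 0.0444, 0.0447] [2, 2, 4, 2, 2, 4, 3, 7, 23, 55, 18, 17, 19, 18, 20, 29, 14, 25, 19, 22, 19, 8, 2, 0, 0, 0, 0, 0, 0]
top big apex-base [0.5635, 0.5635, 0.5635, 0.5636, 0.5636, 0.5637] [0, 1, 2, 0, 2, 3, 1, 1, 10, 12, 2, 4, 4, 4, 7, 1, 3, 0, 1, 0, 0, 0, 0, 0, 0, 0, 0, 0, 0]
top teal apex-base [0.0519, 0.0524, 0.0527, 0.0528, 0.053, 0.0532] [1, 0, 1, 0, 0, 0, 0, 2, 27, 58, 27, 16, 10, 24, 28, 18, 21, 30, 23, 27, 23, 33, 21, 27, 23, 22, 5, 0, 0]
board z 0.05397741162186642 strip -0.0016721001142369885
side small apex-base [0.0425, 0.043, 0.0438, 0.044, 0.0441, 0.0446] [8, 5, 5, 9, 6, 8, 9, 13, 12, 24, 15, 9, 17, 14, 8, 13, 12, 11, 15, 11, 11, 8, 2, 0, 0, 0, 0, 0, 0]
side big apex-base [0.5643, 0.5644, 0.5645, 0.5645, 0.5647, 0.5647] [8, 4, 10, 3, 6, 11, 6, 5, 6, 27, 20, 13, 11, 6, 14, 7, 16, 13, 21, 9, 12, 10, 8, 16, 10, 4, 7, 1, 0]
side teal apex-base [0.0519, 0.052, 0.052, 0.052, 0.0523, 0.0547] [3, 6, 5, 7, 6, 7, 14, 9, 13, 23, 17, 13, 11, 12, 14, 21, 11, 10, 15, 13, 17, 10, 8, 15, 11, 14, 2, 1, 0]
board z 0.0549516421197278 strip -0.0002240779903779045
```

Collar top peaks at 18–20 mm above the hub, the same as the turquoise reference piece on the worktop. It is home. Now the big reamer to the peg.

```bash
python3 -c "
from h import *
plan((.5305,-.0193,.079,77.8))"; python3 -m creep '[{"ax":0,"ay":0,"az":0,"x":0.04,"y":0,"z":0,"gripper":-1},{"ax":0,"ay":0,"az":0,"x":0.08,"y":0,"z":0,"gripper":-1},{"ax":0,"ay":0,"az":0,"x":0.12,"y":0,"z":0,"gripper":-1},{"ax":0,"ay":0,"az":0,"x":0.14,"y":0,"z":0,"gripper":-1},{"ax":0,"ay":0,"az":0,"x":0.145,"y":0,"z":0,"gripper":-1},{"ax":0,"ay":0,"az":0,"x":0.145,"y":0,"z":0,"gripper":-1},{"ax":0,"ay":0,"az":0,"x":0.145,"y":0,"z":0,"gripper":-1}]' 60; python3 -c "
from h import *
plan((.5305,-.0193,.0795,77.8))"
```

```text
tcp [ 0.5278 -0.0185  0.2977] yaw 77.7 t 28.25 w 0.088 F [-0.1 -0.  -0.1] q [ 39.  23. -55. 103.  21.  65.  56.]
(0.5305, -0.0193, 0.079) x,y,z [ 0.1576 -0.0003  0.0032] a [-0.0009 -0.0027 -0.0003]
time_s: 28.95
tcp_pos: [0.5283, -0.0181, 0.1539]
eef_rot: [[-0.001, 0.212, 0.977], [0.001, 0.977, -0.212], [-1.0, 0.001, -0.001]]
ft_force: [0.4, 0.9, -0.8]
gripper_width: 0.0879
tcp [ 0.5283 -0.0181  0.1539] yaw 77.7 t 28.95 w 0.0879 F [ 0.4  0.9 -0.8] q [ 33.  33. -48. 111.  32.  50.  46.]
(0.5305, -0.0193, 0.0795) x,y,z [ 0.0134 -0.0007  0.0024] a [-0.0009 -0.0009 -0.0007]
```

```bash
python3 -m creep '[{"ax":0,"ay":0,"az":0,"x":0.006,"y":-0.001,"z":0.002,"gripper":-1},{"ax":0,"ay":0,"az":0,"x":0.013,"y":-0.001,"z":0.002,"gripper":-1},{"ax":0,"ay":0,"az":0,"x":0.013,"y":-0.001,"z":0.002,"gripper":-1},{"ax":0,"ay":0,"az":0,"x":0.013,"y":-0.001,"z":0.002,"gripper":1},{"ax":0,"ay":0,"az":0,"x":0.013,"y":-0.001,"z":0.002,"gripper":1},{"ax":0,"ay":0,"az":0,"x":0.013,"y":-0.001,"z":0.002,"gripper":1},{"ax":0,"ay":0,"az":0,"x":0.013,"y":-0.001,"z":0.002,"gripper":1},{"ax":0,"ay":0,"az":0,"x":0.013,"y":-0.001,"z":0.002,"gripper":1}]' 40; python3 -c "
from h import *
plan((.643,-.203,.24,77.8))"
```

```text
time_s: 29.75
tcp_pos: [0.5292, -0.0197, 0.1398]
eef_rot: [[-0.002, 0.212, 0.977], [0.001, 0.977, -0.212], [-1.0, 0.0, -0.002]]
ft_force: [0.0, -0.4, 0.4]
gripper_width: 0.0577
tcp [ 0.5292 -0.0197  0.1398] yaw 77.8 t 29.75 w 0.0577 F [ 0.  -0.4  0.4] q [ 32.  34. -47. 111.  33.  49.  46.]
(0.643, -0.203, 0.24) x,y,z [-0.1616 -0.1549  0.1497] a [-0.0008 -0.0024 -0.0003]
```

```bash
python3 -m creep '[{"ax":0,"ay":0,"az":0,"x":-0.03,"y":0,"z":0,"gripper":1},{"ax":0,"ay":0,"az":0,"x":-0.06,"y":0,"z":0,"gripper":1},{"ax":0,"ay":0,"az":0,"x":-0.09,"y":0,"z":0,"gripper":1},{"ax":0,"ay":0,"az":0,"x":-0.1,"y":-0.03,"z":0.029,"gripper":1},{"ax":0,"ay":0,"az":0,"x":-0.1,"y":-0.06,"z":0.058,"gripper":1},{"ax":0,"ay":0,"az":0,"x":-0.1,"y":-0.09,"z":0.087,"gripper":1},{"ax":0,"ay":0,"az":0,"x":-0.1,"y":-0.12,"z":0.116,"gripper":1},{"ax":0,"ay":0,"az":0,"x":-0.1,"y":-0.14,"z":0.136,"gripper":1},{"ax":0,"ay":0,"az":0,"x":-0.1,"y":-0.155,"z":0.15,"gripper":1},{"ax":0,"ay":0,"az":0,"x":-0.1,"y":-0.155,"z":0.15,"gripper":1},{"ax":0,"ay":0,"az":0,"x":-0.05,"y":-0.155,"z":0.15,"gripper":1},{"ax":0,"ay":0,"az":0,"x":-0.01,"y":-0.155,"z":0.15,"gripper":1},{"ax":0,"ay":0,"az":0,"x":0.01,"y":-0.155,"z":0.15,"gripper":1},{"ax":0,"ay":0,"az":0,"x":0.01,"y":-0.155,"z":0.15,"gripper":1},{"ax":0,"ay":0,"az":0,"x":0.01,"y":-0.155,"z":0.15,"gripper":1}]' 40; python3 -c "
from h import *
plan((.643,-.203,.031,77.8))"
```

```text
time_s: 31.25
tcp_pos: [0.643, -0.2019, 0.1299]
eef_rot: [[-0.002, 0.211, 0.977], [0.002, 0.977, -0.211], [-1.0, 0.001, -0.003]]
ft_force: [0.4, 0.1, -0.4]
gripper_width: 0.0578
tcp [ 0.643  -0.2019  0.1299] yaw 77.8 t 31.25 w 0.0578 F [ 0.4  0.1 -0.4] q [ 41.  46. -43.  90.  35.  58.  65.]
(0.643, -0.203, 0.031) x,y,z [ 0.0379 -0.0011  0.0004] a [ 0.0002 -0.0026 -0.0011]
```

```bash
python3 -c "
from h import *
print(ray('side',290.3,201.2,.025))"; python3 -m creep '[{"ax":0,"ay":-0.002,"az":0,"x":0.005,"y":-0.001,"z":0,"gripper":1},{"ax":0,"ay":-0.002,"az":0,"x":0.01,"y":-0.001,"z":0,"gripper":1},{"ax":0,"ay":-0.002,"az":0,"x":0.015,"y":-0.001,"z":0,"gripper":1},{"ax":0,"ay":-0.002,"az":0,"x":0.015,"y":-0.001,"z":0,"gripper":1}]' 40;  python3 -m creep '[{"ax":0,"ay":0,"az":0,"x":0.004,"y":0,"z":0,"gripper":1},{"ax":0,"ay":0,"az":0,"x":0.008,"y":0,"z":0,"gripper":1},{"ax":0,"ay":0,"az":0,"x":0.01,"y":0,"z":0,"gripper":1},{"ax":0,"ay":0,"az":0,"x":0.01,"y":0,"z":0,"gripper":1}]' 40
```

```text
[ 0.64165655 -0.19309225  0.025     ]
time_s: 31.65
tcp_pos: [0.6423, -0.2041, 0.1138]
eef_rot: [[-0.001, 0.212, 0.977], [0.0, 0.977, -0.212], [-1.0, 0.0, -0.001]]
ft_force: [-0.1, 0.8, -1.9]
gripper_width: 0.0576
time_s: 32.05
tcp_pos: [0.6424, -0.204, 0.1037]
eef_rot: [[-0.001, 0.212, 0.977], [0.001, 0.977, -0.212], [-1.0, 0.0, -0.001]]
ft_force: [-1.0, 1.4, 0.5]
gripper_width: 0.0581
```

```bash
python3 -m creep '[{"ax":0,"ay":0,"az":0,"x":0.003,"y":0.001,"z":0,"gripper":1},{"ax":0,"ay":0,"az":0,"x":0.006,"y":0.001,"z":0,"gripper":1},{"ax":0,"ay":0,"az":0,"x":0.009,"y":0.001,"z":0,"gripper":1},{"ax":0,"ay":0,"az":0,"x":0.011,"y":0.001,"z":0,"gripper":1},{"ax":0,"ay":0,"az":0,"x":0.012,"y":0.001,"z":0,"gripper":1},{"ax":0,"ay":0,"az":0,"x":0.012,"y":0.001,"z":0,"gripper":1}]' 40
```

```text
time_s: 32.65
tcp_pos: [0.6428, -0.203, 0.0921]
eef_rot: [[-0.001, 0.212, 0.977], [0.0, 0.977, -0.212], [-1.0, 0.0, -0.001]]
ft_force: [-0.2, 0.5, -0.9]
gripper_width: 0.0579
```

```bash
python3 -m creep '[{"ax":0,"ay":0,"az":0,"x":0,"y":0,"z":0,"gripper":0},{"ax":0,"ay":0,"az":0,"x":0,"y":0,"z":0,"gripper":-1},{"ax":0,"ay":0,"az":0,"x":0,"y":0,"z":0,"gripper":-1},{"ax":0,"ay":0,"az":0,"x":0,"y":0,"z":0,"gripper":-1},{"ax":0,"ay":0,"az":0,"x":-0.03,"y":0,"z":0,"gripper":-1},{"ax":0,"ay":0,"az":0,"x":-0.08,"y":0,"z":0,"gripper":-1},{"ax":0,"ay":0,"az":0,"x":-0.13,"y":0,"z":0,"gripper":-1},{"ax":0,"ay":0,"az":0,"x":-0.18,"y":0,"z":0,"gripper":-1},{"ax":0,"ay":0,"az":0,"x":-0.21,"y":0,"z":0,"gripper":-1},{"ax":0,"ay":0,"az":0,"x":-0.21,"y":0,"z":0,"gripper":-1}]' 40; python3 -c "
from h import *
plan((.4101,-.09,.24,-12.2))"
```

```text
time_s: 33.65
tcp_pos: [0.6446, -0.2027, 0.308]
eef_rot: [[0.007, 0.212, 0.977], [-0.002, 0.977, -0.212], [-1.0, -0.0, 0.008]]
ft_force: [0.9, 0.5, 0.2]
gripper_width: 0.0877
tcp [ 0.6446 -0.2027  0.308 ] yaw 77.7 t 33.65 w 0.0877 F [0.9 0.5 0.2] q [ 43.  36. -48.  81.  27.  74.  71.]
(0.4101, -0.09, 0.24) x,y,z [ 0.0051  0.0603 -0.2532] a [ 1.5698  0.0061 -0.0059]
```

```bash
python3 -m creep '[{"ax":1.57,"ay":0,"az":0,"x":0,"y":0.06,"z":-0.253,"gripper":-1},{"ax":1.57,"ay":0,"az":0,"x":0,"y":0.06,"z":-0.253,"gripper":-1},{"ax":1.57,"ay":0,"az":0,"x":0,"y":0.06,"z":-0.253,"gripper":-1},{"ax":1.57,"ay":0,"az":0,"x":0,"y":0.06,"z":-0.253,"gripper":-1},{"ax":1.57,"ay":0,"az":0,"x":0,"y":0.06,"z":-0.253,"gripper":-1},{"ax":1.57,"ay":0,"az":0,"x":0,"y":0.06,"z":-0.253,"gripper":-1},{"ax":1.57,"ay":0,"az":0,"x":0,"y":0.06,"z":-0.253,"gripper":-1},{"ax":1.57,"ay":0,"az":0,"x":0,"y":0.06,"z":-0.253,"gripper":-1},{"ax":1.57,"ay":0,"az":0,"x":0,"y":0.06,"z":-0.253,"gripper":-1},{"ax":1.57,"ay":0,"az":0,"x":0,"y":0.06,"z":-0.253,"gripper":-1},{"ax":1.57,"ay":0,"az":0,"x":0,"y":0.06,"z":-0.253,"gripper":-1},{"ax":1.57,"ay":0,"az":0,"x":0,"y":0.06,"z":-0.253,"gripper":-1},{"ax":1.57,"ay":0,"az":0,"x":0,"y":0.06,"z":-0.253,"gripper":-1},{"ax":1.57,"ay":0,"az":0,"x":0,"y":0.06,"z":-0.253,"gripper":-1}]' 30; python3 -c "
from h import *
plan((.4101,-.09,.0737,-12.2))
for n in ('top','side'):
  p,_=snap(n); print('big',band(n,(.643,-.203),.033,.02,.07)); q=cloud(n)[1]; m=np.hypot(q[...,0]-.643,q[...,1]+.203)<.015; print('ztop',np.sort(q[...,2][m])[-4:])
  r=np.hypot(q[...,0]-.643,q[...,1]+.203)<.031; print(np.histogram(q[...,2][r],bins=np.arange(.02,.04,.002))[0])
save('top5',cv2.resize(cloud('top')[0][130:330,200:500],(750,500)))"
```

```text
time_s: 35.05
tcp_pos: [0.4083, -0.0908, 0.3022]
eef_rot: [[-0.001, 0.978, -0.21], [0.001, -0.21, -0.978], [-1.0, -0.001, -0.0]]
ft_force: [1.7, -0.2, 0.6]
gripper_width: 0.0879
tcp [ 0.4083 -0.0908  0.3022] yaw -12.1 t 35.05 w 0.0879 F [ 1.7 -0.2  0.6] q [ 48.   7. -44. 116.   5.  59. -11.]
(0.4101, -0.09, 0.0737) x,y,z [ 0.1675  0.0018 -0.0011] a [ 0.0017 -0.0003  0.001 ]
big ('top', 455, 'mean', [0.6408, -0.2015, 0.0407], 'circ', [0.6439, -0.204], 0.0297)
ztop [0.06316929 0.06461763 0.06517408 0.06541686]
[ 8 20 30 30 21 34 16 18 18]
big ('side', 199, 'mean', [0.6418, -0.1903, 0.04], 'circ', [0.6432, -0.1992], 0.0299)
ztop [0.06043987 0.06087883 0.06238404 0.06406846]
[ 6  8 11 18 10  4  6 12 14]
```

View pics/top5.png

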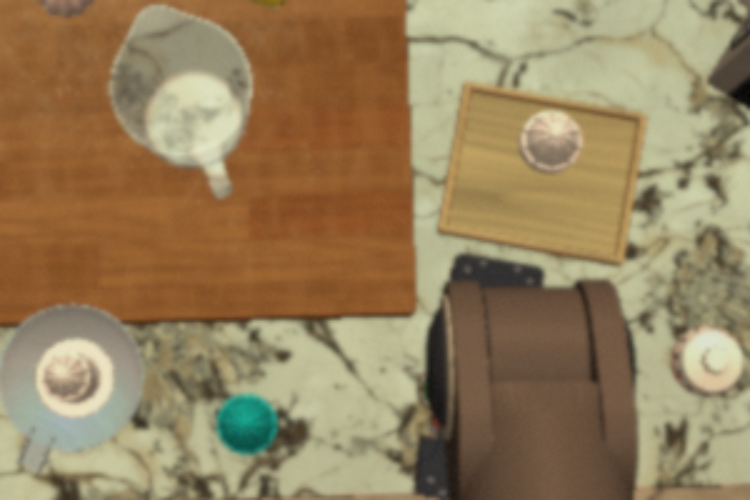

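The picture shows the big reamer on the peg at (551,140) and the small one centred on the press at (67,377); the jug and timer are unmoved. Next, return the jar.

```bash
python3 -m creep '[{"ax":0,"ay":0,"az":0,"x":0.04,"y":0.002,"z":-0.001,"gripper":-1},{"ax":0,"ay":0,"az":0,"x":0.08,"y":0.002,"z":-0.001,"gripper":-1},{"ax":0,"ay":0,"az":0,"x":0.12,"y":0.002,"z":-0.001,"gripper":-1},{"ax":0,"ay":0,"az":0,"x":0.15,"y":0.002,"z":-0.001,"gripper":-1},{"ax":0,"ay":0,"az":0,"x":0.166,"y":0.002,"z":-0.001,"gripper":-1},{"ax":0,"ay":0,"az":0,"x":0.166,"y":0.002,"z":-0.001,"gripper":-1},{"ax":0,"ay":0,"az":0,"x":0.166,"y":0.002,"z":-0.001,"gripper":1},{"ax":0,"ay":0,"az":0,"x":0.166,"y":0.002,"z":-0.001,"gripper":1},{"ax":0,"ay":0,"az":0,"x":0.166,"y":0.002,"z":-0.001,"gripper":1},{"ax":0,"ay":0,"az":0,"x":0.166,"y":0.002,"z":-0.001,"gripper":1},{"ax":0,"ay":0,"az":0,"x":0.166,"y":0.002,"z":-0.001,"gripper":1},{"ax":0,"ay":0,"az":0,"x":0.166,"y":0.002,"z":-0.001,"gripper":1},{"ax":0,"ay":0,"az":0,"x":0.166,"y":0.002,"z":-0.001,"gripper":1}]' 30; python3 -c "
from h import *
plan((.6001,-.1484,.165,-12.2),(.6001,-.1484,.085,-12.2))"
```

```text
time_s: 36.45
tcp_pos: [0.4106, -0.0903, 0.1367]
eef_rot: [[-0.0, 0.977, -0.211], [0.0, -0.211, -0.977], [-1.0, -0.0, 0.0]]
ft_force: [-1.1, -0.2, 4.4]
gripper_width: 0.045
tcp [ 0.4106 -0.0903  0.1367] yaw -12.2 t 36.45 w 0.045 F [-1.1 -0.2  4.4] q [ 38.  23. -38. 126.  23.  38. -28.]
(0.6001, -0.1484, 0.165) x,y,z [-0.0894  0.1975  0.0168] a [-0.0001  0.      0.0002]
(0.6001, -0.1484, 0.085) x,y,z [-0.0094  0.1975  0.0168] a [-0.0001  0.      0.0002]
```

```bash
python3 -m creep '[{"ax":0,"ay":0,"az":0,"x":-0.03,"y":0,"z":0,"gripper":1},{"ax":0,"ay":0,"az":0,"x":-0.06,"y":0,"z":0,"gripper":1},{"ax":0,"ay":0,"az":0,"x":-0.08,"y":0.01,"z":0.001,"gripper":1},{"ax":0,"ay":0,"az":0,"x":-0.08,"y":0.04,"z":0.004,"gripper":1},{"ax":0,"ay":0,"az":0,"x":-0.08,"y":0.08,"z":0.007,"gripper":1},{"ax":0,"ay":0,"az":0,"x":-0.08,"y":0.12,"z":0.01,"gripper":1},{"ax":0,"ay":0,"az":0,"x":-0.08,"y":0.16,"z":0.014,"gripper":1},{"ax":0,"ay":0,"az":0,"x":-0.08,"y":0.185,"z":0.016,"gripper":1},{"ax":0,"ay":0,"az":0,"x":-0.08,"y":0.197,"z":0.017,"gripper":1},{"ax":0,"ay":0,"az":0,"x":-0.08,"y":0.197,"z":0.017,"gripper":1},{"ax":0,"ay":0,"az":0,"x":-0.05,"y":0.197,"z":0.017,"gripper":1},{"ax":0,"ay":0,"az":0,"x":-0.025,"y":0.197,"z":0.017,"gripper":1},{"ax":0,"ay":0,"az":0,"x":-0.013,"y":0.197,"z":0.017,"gripper":1},{"ax":0,"ay":0,"az":0,"x":-0.011,"y":0.197,"z":0.017,"gripper":1},{"ax":0,"ay":0,"az":0,"x":-0.011,"y":0.197,"z":0.017,"gripper":1}]' 30; python3 -c "
from h import *
plan((.6001,-.1484,.0837,-12.2))"
```

```text
time_s: 37.95
tcp_pos: [0.5994, -0.1482, 0.1477]
eef_rot: [[-0.001, 0.977, -0.211], [0.001, -0.211, -0.977], [-1.0, -0.001, -0.0]]
ft_force: [0.1, 0.6, -0.7]
gripper_width: 0.0447
tcp [ 0.5994 -0.1482  0.1477] yaw -12.2 t 37.95 w 0.0447 F [ 0.1  0.6 -0.7] q [ 34.  37. -35.  99.  26.  52. -24.]
(0.6001, -0.1484, 0.0837) x,y,z [0.003  0.0007 0.    ] a [ 0.0001 -0.0004  0.0006]
```

```bash
python3 -m creep '[{"ax":0,"ay":0,"az":0,"x":0.001,"y":0.0005,"z":0,"gripper":1},{"ax":0,"ay":0,"az":0,"x":0.002,"y":0.0005,"z":0,"gripper":1},{"ax":0,"ay":0,"az":0,"x":0.003,"y":0.0005,"z":0,"gripper":1},{"ax":0,"ay":0,"az":0,"x":0.003,"y":0.0005,"z":0,"gripper":1}]' 30
```

```text
time_s: 38.35
tcp_pos: [0.6002, -0.1486, 0.1448]
eef_rot: [[0.0, 0.977, -0.211], [0.0, -0.211, -0.977], [-1.0, 0.0, -0.0]]
ft_force: [0.6, -0.8, 1.2]
gripper_width: 0.0447
```

```bash
python3 -m creep '[{"ax":0,"ay":0,"az":0,"x":0,"y":0,"z":0,"gripper":0},{"ax":0,"ay":0,"az":0,"x":0,"y":0,"z":0,"gripper":-1},{"ax":0,"ay":0,"az":0,"x":0,"y":0,"z":0,"gripper":-1},{"ax":0,"ay":0,"az":0,"x":0,"y":0,"z":0,"gripper":-1},{"ax":0,"ay":0,"az":0,"x":-0.03,"y":0,"z":0,"gripper":-1},{"ax":0,"ay":0,"az":0,"x":-0.07,"y":0,"z":0,"gripper":-1},{"ax":0,"ay":0,"az":0,"x":-0.12,"y":0,"z":0,"gripper":-1},{"ax":0,"ay":0,"az":0,"x":-0.155,"y":0,"z":0,"gripper":-1},{"ax":0,"ay":0,"az":0,"x":-0.155,"y":-0.174,"z":0.09,"gripper":-1},{"ax":0,"ay":0,"az":0,"x":-0.155,"y":-0.174,"z":0.09,"gripper":-1},{"ax":0,"ay":0,"az":0,"x":-0.155,"y":-0.174,"z":0.09,"gripper":-1},{"ax":0,"ay":0,"az":0,"x":-0.155,"y":-0.174,"z":0.09,"gripper":-1},{"ax":0,"ay":0,"az":0,"x":-0.155,"y":-0.174,"z":0.09,"gripper":-1},{"ax":0,"ay":0,"az":0,"x":-0.155,"y":-0.174,"z":0.09,"gripper":-1},{"ax":0,"ay":0,"az":0,"x":-0.155,"y":-0.174,"z":0.09,"gripper":-1}]' 30; python3 -c "
from h import *
plan((.4113,-.1997,.116,-12.2))"
```

```text
time_s: 39.85
tcp_pos: [0.4119, -0.1995, 0.2997]
eef_rot: [[0.001, 0.978, -0.211], [0.0, -0.211, -0.978], [-1.0, 0.001, -0.0]]
ft_force: [0.5, -0.7, 0.5]
gripper_width: 0.0877
tcp [ 0.4119 -0.1995  0.2997] yaw -12.2 t 39.85 w 0.0877 F [ 0.5 -0.7  0.5] q [ 57.  11. -42. 112.   9.  60.  -1.]
(0.4113, -0.1997, 0.116) x,y,z [ 0.1227 -0.0006  0.0004] a [ 0.0006 -0.0005 -0.0006]
```

```bash
python3 -m creep '[{"ax":0,"ay":0,"az":0,"x":0.04,"y":0,"z":0,"gripper":-1},{"ax":0,"ay":0,"az":0,"x":0.08,"y":0,"z":0,"gripper":-1},{"ax":0,"ay":0,"az":0,"x":0.11,"y":0,"z":0,"gripper":-1},{"ax":0,"ay":0,"az":0,"x":0.121,"y":0,"z":0,"gripper":-1},{"ax":0,"ay":0,"az":0,"x":0.121,"y":0,"z":0,"gripper":-1},{"ax":0,"ay":0,"az":0,"x":0.121,"y":0,"z":0,"gripper":1},{"ax":0,"ay":0,"az":0,"x":0.121,"y":0,"z":0,"gripper":1},{"ax":0,"ay":0,"az":0,"x":0.121,"y":0,"z":0,"gripper":1},{"ax":0,"ay":0,"az":0,"x":0.121,"y":0,"z":0,"gripper":1},{"ax":0,"ay":0,"az":0,"x":0.121,"y":0,"z":0,"gripper":1},{"ax":0,"ay":0,"az":0,"x":0.121,"y":0,"z":0,"gripper":1},{"ax":0,"ay":0,"az":0,"x":0.121,"y":0,"z":0,"gripper":1}]' 30; python3 -c "
from h import *
plan((.5847,-.2372,.165,-12.2))"
```

```text
time_s: 41.05
tcp_pos: [0.411, -0.1999, 0.1788]
eef_rot: [[-0.0, 0.977, -0.212], [-0.0, -0.212, -0.977], [-1.0, -0.0, 0.0]]
ft_force: [-1.0, -0.3, 6.8]
gripper_width: 0.0478
tcp [ 0.411  -0.1999  0.1788] yaw -12.2 t 41.05 w 0.0478 F [-1.  -0.3  6.8] q [ 52.  21. -39. 120.  19.  45. -10.]
(0.5847, -0.2372, 0.165) x,y,z [-0.0473  0.1776 -0.0003] a [-0.0002  0.0002  0.0002]
```

```bash
python3 -m creep '[{"ax":0,"ay":0,"az":0,"x":-0.03,"y":0,"z":0,"gripper":1},{"ax":0,"ay":0,"az":0,"x":-0.06,"y":0,"z":0,"gripper":1},{"ax":0,"ay":0,"az":0,"x":-0.08,"y":0.01,"z":0,"gripper":1},{"ax":0,"ay":0,"az":0,"x":-0.08,"y":0.04,"z":0,"gripper":1},{"ax":0,"ay":0,"az":0,"x":-0.08,"y":0.08,"z":0,"gripper":1},{"ax":0,"ay":0,"az":0,"x":-0.08,"y":0.12,"z":0,"gripper":1},{"ax":0,"ay":0,"az":0,"x":-0.08,"y":0.15,"z":0,"gripper":1},{"ax":0,"ay":0,"az":0,"x":-0.08,"y":0.17,"z":0,"gripper":1},{"ax":0,"ay":0,"az":0,"x":-0.08,"y":0.178,"z":0,"gripper":1},{"ax":0,"ay":0,"az":0,"x":-0.08,"y":0.178,"z":0,"gripper":1},{"ax":0,"ay":0,"az":0,"x":-0.05,"y":0.178,"z":0,"gripper":1},{"ax":0,"ay":0,"az":0,"x":-0.025,"y":0.178,"z":0,"gripper":1},{"ax":0,"ay":0,"az":0,"x":-0.014,"y":0.178,"z":0,"gripper":1},{"ax":0,"ay":0,"az":0,"x":-0.012,"y":0.178,"z":0,"gripper":1},{"ax":0,"ay":0,"az":0,"x":-0.012,"y":0.178,"z":0,"gripper":1}]' 30; python3 -c "
from h import *
plan((.5847,-.2372,.1258,-12.2))"
```

```text
time_s: 42.55
tcp_pos: [0.5847, -0.2374, 0.1909]
eef_rot: [[-0.0, 0.977, -0.211], [0.0, -0.211, -0.977], [-1.0, -0.0, -0.0]]
ft_force: [0.2, 0.4, -1.6]
gripper_width: 0.0476
tcp [ 0.5847 -0.2374  0.1909] yaw -12.2 t 42.55 w 0.0476 F [ 0.2  0.4 -1.6] q [ 42.  35. -36.  95.  24.  57. -14.]
(0.5847, -0.2372, 0.1258) x,y,z [ 0.0041 -0.0001 -0.0002] a [-0.0002 -0.0002  0.0003]
```

```bash
python3 -m creep '[{"ax":0,"ay":0,"az":0,"x":0.002,"y":0,"z":0,"gripper":1},{"ax":0,"ay":0,"az":0,"x":0.003,"y":0,"z":0,"gripper":1},{"ax":0,"ay":0,"az":0,"x":0.004,"y":0,"z":0,"gripper":1},{"ax":0,"ay":0,"az":0,"x":0.004,"y":0,"z":0,"gripper":1}]' 30
```

```text
time_s: 42.95
tcp_pos: [0.5852, -0.2374, 0.1869]
eef_rot: [[0.0, 0.977, -0.211], [-0.0, -0.211, -0.977], [-1.0, 0.0, 0.0]]
ft_force: [0.3, -0.4, 1.6]
gripper_width: 0.0482
```

Contact. Release, rise, retreat to the front, and check.

```bash
python3 -m creep '[{"ax":0,"ay":0,"az":0,"x":0,"y":0,"z":0,"gripper":0},{"ax":0,"ay":0,"az":0,"x":0,"y":0,"z":0,"gripper":-1},{"ax":0,"ay":0,"az":0,"x":0,"y":0,"z":0,"gripper":-1},{"ax":0,"ay":0,"az":0,"x":0,"y":0,"z":0,"gripper":-1},{"ax":0,"ay":0,"az":0,"x":-0.02,"y":0,"z":0,"gripper":-1},{"ax":0,"ay":0,"az":0,"x":-0.05,"y":0,"z":0,"gripper":-1},{"ax":0,"ay":0,"az":0,"x":-0.09,"y":0,"z":0,"gripper":-1},{"ax":0,"ay":0,"az":0,"x":-0.12,"y":0,"z":0,"gripper":-1},{"ax":0,"ay":0,"az":0,"x":-0.12,"y":-0.2,"z":0,"gripper":-1},{"ax":0,"ay":0,"az":0,"x":-0.12,"y":-0.2,"z":0,"gripper":-1},{"ax":0,"ay":0,"az":0,"x":-0.12,"y":-0.2,"z":0,"gripper":-1},{"ax":0,"ay":0,"az":0,"x":-0.12,"y":-0.2,"z":0,"gripper":-1},{"ax":0,"ay":0,"az":0,"x":-0.12,"y":-0.2,"z":0,"gripper":-1},{"ax":0,"ay":0,"az":0,"x":-0.12,"y":-0.2,"z":0,"gripper":-1}]' 30; python3 -c "
from h import *
for n in ('top','side'):
  p,_=snap(n)
  print('jar lid',band(n,(.60,-.15),.04,.105,.125))
  print('mill top',band(n,(.585,-.235),.04,.12,.19))
  print('big',band(n,(.643,-.203),.033,.02,.07))
  print('small',band(n,(.428,.2475),.024,.102,.15))
  print('timer',band(n,(.43,-.335),.045,.01,.07))
a=cv2.resize(cloud('top')[0][130:330,200:500],(750,500)); save('end',a); 
save('endside',cv2.resize(cloud('side')[0][150:350,200:440],(720,600),interpolation=cv2.INTER_CUBIC))"
```

```text
time_s: 44.35
tcp_pos: [0.3889, -0.1955, 0.307]
eef_rot: [[0.0, 0.977, -0.213], [-0.002, -0.213, -0.977], [-1.0, 0.001, 0.002]]
ft_force: [0.3, -0.6, 0.8]
gripper_width: 0.088
jar lid ('top', 313, 'mean', [0.5998, -0.1491, 0.1116], 'circ', [0.6002, -0.1495], 0.0228)
mill top ('top', 464, 'mean', [0.5829, -0.2359, 0.1557], 'circ', [0.5854, -0.24], 0.0255)
big ('top', 455, 'mean', [0.6412, -0.2015, 0.0406], 'circ', [0.6444, -0.2036], 0.0293)
small ('top', 328, 'mean', [0.4287, 0.2434, 0.1253], 'circ', [0.4288, 0.2462], 0.0226)
timer ('top', 0)
jar lid ('side', 119, 'mean', [0.6007, -0.144, 0.1122], 'circ', [0.6017, -0.1455], 0.0239)
mill top ('side', 229, 'mean', [0.5848, -0.225, 0.1489], 'circ', [0.5853, -0.232], 0.0255)
big ('side', 151, 'mean', [0.6479, -0.1883, 0.042], 'circ', [0.6495, -0.1936], 0.026)
small ('side', 226, 'mean', [0.4288, 0.2573, 0.1231], 'circ', [0.4288, 0.2497], 0.0224)
timer ('side', 266, 'mean', [0.4293, -0.3256, 0.0365], 'circ', [0.4294, -0.3356], 0.0363)
```

View pics/end.png

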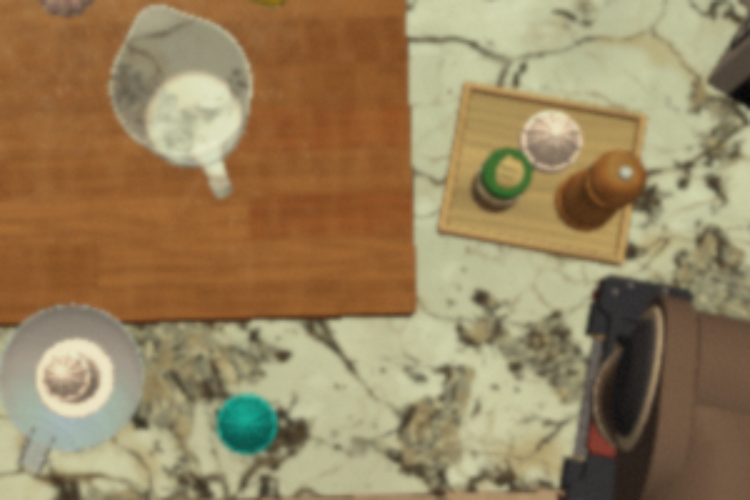

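View pics/endside.png

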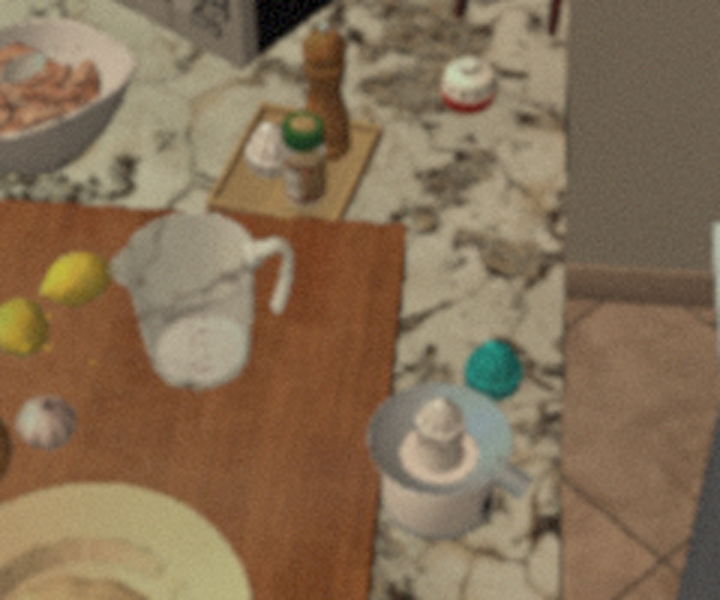

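The pictures show the mill (605,185) and jar (505,175) upright in their old places, the big reamer on the peg (551,140) and the small one on the press (67,377). The timer and jug are where they were and the arm is clear. Handing in.

```bash
python3 -c "
from workcell import manip
print(manip.close_job(), manip.state()['time_s'])"
```

```text
the job is handed in; nothing more can be done
the job is handed in; nothing more can be done
```

I finished the changeover and handed the job in at about 44 s of the 147 s allowed. The hand-in reports no verdict, so the outcome below rests on my own checks.

- **Steps done:** I stood the mill and jar on the front strip and parked the big reamer briefly on the chopping board. Then I pressed the small reamer onto the spigot, set the big one over the tray's peg, and put the jar and mill back.
- **Small reamer:** Pressing stalled at 44 N with its underside at about hub height going by the arm's position. The top camera puts its collar at the height expected for a fully seated reamer. Two checks disagreed slightly:
  - The side camera reads its tip about 2 mm high, which is within the calibration error.
  - While pressing, my readings jumped from under 5 N to 23.5 N near the bottom, so I never saw the 15–20 N friction stage itself.
- **Big reamer:** It is on the peg and down on the tray floor, with its underside at 8 mm by the arm's position. Its tip read 1–5 mm high in single-frame depth, which I took as noise.
- **Mill and jar:** Both stand upright, within about 3 mm of where they started by the top camera. The side camera read about 4 mm for the jar.
- **Timer and jug:** The timer measured within 1 mm of its start in the side camera; the arm hid it from the top camera. I judged the jug unmoved only from the pictures.

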